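Turn the drying tile with the turner

ROBOT

A 7-joint arm with a two-finger parallel gripper is mounted at the origin on the work surface. World frame = base frame: x ahead of the robot, y to its left, z up, the work surface at z = 0. Lengths are in m, angles in rad, forces in N, time in s.
With the tool pointing down it reaches from about 0.425 to 0.95 m from the base axis. Payload 4.7 kg.
Tool frame: the origin (TCP) lies on the centre line of the jaws, within the pads' length; the fingertips stand 11 mm ahead of it and the grasp point (between the pads) lies 8 mm behind it; z points along the fingers, y is the direction in which the jaws open and shut (so a half turn about z gives the same grasp; the last joint's range is limited). The gripper opens to 85 mm and grips with 20 to 120 N. Pads are 22 mm wide; open, the fingers measure 114 mm over their backs; the gripper's body (76 mm by 85 mm) begins 54 mm behind the grasp point. The pads swing forward as they close: fully open they stand 13 mm farther back than shut.
Start: joints at [1.32, 0.469, -0.049, 1.532, 0.024, 1.141, -0.082], TCP at [0.149, -0.658, 0.242] pointing down, gripper open.
Joint ranges: [-2.59, 2.59], [-0.33, 1.99], [-1.39, 1.29], [0.1, 2.45], [-1.04, 4.18], [0.21, 1.99], [-2.66, 2.66]. Speed limits (rad/s): [2.57, 2.57, 3.14, 3.14, 3.14, 3.14, 3.14].

INTERFACE

Orientations are given as a rotation vector (axis times angle).
In Python, from plant import ctrl gives the robot as it stands.
- The arm moves only by the tool send_rows, never from a script. Its argument "series" is one flat list of numbers, 5 for each row, row after row: the shift along the world's x, y, z in m, then the turn about the world's z in rad, then the opening, from -1 (shut) to 1 (fully open). In form: [dx, dy, dz, roll, grip, dx, dy, dz, roll, grip, ...]. A call has 1 to 20 rows; each row is the pose to reach, as a shift and turn from the pose measured when the call began; what a row does not reach only later rows make up. A row lasts 1/10 s, in which the tool goes at most 50 mm and 8.59 degrees, less where a joint would pass 70% of its speed; a pose out of reach is approached as far as the arm can. A call with a gripper value outside its range is refused whole. The fingers move at their own pace and stop on an object; "newtons" is the grip in N (left out, the last holds). Time passes only in rows, so rows that repeat a pose let the fingers close. It gives the time, the measured TCP pose, the force and the opening at its end, in the units of the state.
- ctrl.read_state(): the state, without advancing time (a new reading comes with each control period).
- ctrl.get_image(name): name is "scene" or "top" or "wrist"; returns the picture (420x560x3 uint8, red, green, blue); there is no depth.
- ctrl.camera_model(name): a dict with "fx", "fy", "cx", "cy" (pixels), "camera_from_world" (4x4, takes a point from world to camera coordinates); the wrist camera has in their place "T_tool_cam" (4x4, takes a point from camera to tool coordinates, whose origin is the TCP and whose axes are the flange's). Camera axes: x right, y up, looking along -z (the intrinsics and any distortion apply to the point x, -y, -z); pixel columns grow to the right and rows downward; lengths in m; the calibration is good to about 2 mm. The wrist camera is an equidistant fisheye: a pixel r from the principal point sees the ray r / f radians off the axis. A picture is of the moment at which its call begins: read the wrist's pose just before it. camera_model takes no time and is no camera call.
- ctrl.close_job(): hands the job in, once; it reports no verdict.
The state is a dict: "clock": time; "qpos": joint angles; "qvel": joint speeds; "tau": joint torques, N m; "eef_pos": TCP position; "eef_rot": TCP orientation; "force": force on the tool from outside, world axes, zero at the start; "wrist_torque": the same for the moment, N m; "gripper_width": finger opening in m.
Only numpy, scipy, OpenCV 4.12 (cv2) and the standard library are available. Lean on these libraries where they do the work, as an engineer would, in place of code of your own. Each camera call takes 0.05 s, during which the arm holds its last target. There are 200 camera calls.

TASK

The tile lying smooth face up on the hot plate has to dry on its other side too. Take the turner out of the rack, lay it flat on the bench and take it again across the handle; with its blade under the tile, flip the tile over, low above the plate, so that it lies flat on the plate with its ribs up, and never let the gripper touch the hot tile. Then lay the turner flat on the bench again; leave the other tile, the bottles, beaker, glass plate and timer where they are.

Things in the scene. Friction and masses are not known exactly. Their poses are not given: they have to be found in the camera images.
- plate_top (a point): centre of the top of the hot plate, a fixed flat aluminium plate 300 mm (its x, away from the robot) by 460 mm (its y); its top is 65 mm above the bench and its box below stands back 15 mm from the plate's rim all round. z is up.
- tile_centre (a point): centre (7.5 mm above its underside) of the tile to be turned: white ceramic, 130 mm (x) by 100 mm (y), 15 mm thick. A smooth slab 8 mm thick stands on two ribs 8 mm wide, 7 mm high, running full length along x, 36 mm either side of the middle: under the slab a tunnel 64 mm wide, 7 mm high, open at both ends. z points out of the smooth face: up at first, down when turned.
- turned_tile_centre (a point): centre of a second, like tile that lies already turned (smooth face and z axis down, ribs up) near the other end of the hot plate; 15 mm thick. Leave it alone.
- turner_grip (a point): centre of the turner's wooden handle, an octagonal bar 98 mm long (x), 20 mm over its flats, which face y, z and half-way between. x runs from handle to blade tip, y across the blade, z from its underside to the handle's side. It starts on its long edge in the rack: y up, z level and pointing to the right (-y), handle to the robot, its centre 37 mm above the bench, leaning up to 0.13 rad.
- turner_blade (a point): centre of the underside of the turner's steel blade, 85 mm long (x), 54 mm wide (y), 2.5 mm thick; axes as the handle's. The handle's centre lies 112 mm behind it (-x) and 55 mm above (+z). A neck 16 mm wide rises from the blade's rear edge to the handle.
- rack_slot (a point): middle of the floor of the turner's slot in a fixed steel rack: base 96 mm (x) by 80 mm (y), 10 mm high; sheets up to 46 mm above the bench either side of the slot, 7 mm wide, along x, open at both ends. A glass plate stands in a second slot 34 mm to its +y side, top 72 mm above the bench. The bench to its -y side, up to the hot plate, is free.
- tile: the same tile; origin and axes as tile_centre. About 240 g (190 to 300). It starts near one end of the plate's y length, its x axis roughly away from the robot; the middle third of the hot plate, between the two tiles, is free.
- turned_tile: the second tile; origin as its centre
- turner: the turner; origin and axes as turner_blade. 130 g, most in the blade: it lies stably flat on its blade, handle centre 55 mm above the bench. Let go with a long blade edge on the bench and z leaning upward by 0.7 rad or more, it falls flat. Taken with the gripper leaning to one side, it can be turned a quarter turn and more by leaning to the other.
- bottle_a: white plastic bottle with a metal loop on its cap, 68 mm across, 170 mm high, standing; origin under its middle. Leave alone.
- bottle_b: another such bottle. Leave alone.
- beaker: glass beaker, 72 mm across, 90 mm high; origin under its middle. Leave alone.
- glass_plate: clear glass plate 84 x 4 x 62 mm, standing on edge in the rack's second slot; origin under its middle. Leave alone.
- timer: flat grey bench timer 70 x 85 x 24 mm; leave alone.
Mind the look-alikes: they are no part of the job. What is shaped like the tile but blue or pink is not meant.

How it is judged:
By the outcome, as a careful person would: the job done as asked, in the order asked, and still so for the second after the job is handed in, with the robot touching nothing.
It also fails if it takes over 72 s, if anything falls off the work surface, if the arm or the gripper's body presses on something with over 40 N, if the wrist force passes 120 N, or if a joint passes its speed limit or range.

## Working session

There is one attempt and no reset: what is moved stays moved. The work goes in short steps, Python scripts to look and compute and a tool call to move; the robot and the scene stay as the last step left them, time stands still between calls to the robot, and variables do not carry over. Pictures are saved under pics/ and viewed, about 8 in all and at most 12, crops included, and the job is handed in when it is done.

Besides the shell and the picture viewer there is one more tool, called after "Request:" in YAML: its name, and indented under it one key for each argument. send_rows: Moves the arm, as the interface text tells. Its arguments: {"type":"object","properties":{"series":{"type":"array","items":{"type":"number"}},"newtons":{"type":"number"}},"required":["series"]}

```bash
mkdir -p pics; ls -la; cat > h.py <<'E'
from plant import ctrl
import numpy as np, cv2
from scipy.spatial.transform import Rotation as R
def snap(n,f):
    im=ctrl.get_image(n); cv2.imwrite('pics/'+f+'.png',im[:,:,::-1]); return im
def ray(n,u,v,st=None):
    m=ctrl.camera_model(n)
    a=np.array([(u-m['cx'])/m['fx'],(v-m['cy'])/m['fy']])
    if n=='wrist':
        r=np.hypot(*a); d=np.array([*(a/r*np.sin(r)),np.cos(r)]) if r>0 else np.array([0,0,1.])
        T0=np.eye(4);st=st or ctrl.read_state();T0[:3,3]=st['eef_pos'];T0[:3,:3]=R.from_rotvec(st['eef_rot']).as_matrix()
        T=T0@np.array(m['T_tool_cam'])
    else:
        p=np.array([[[u,v]]],float)
        if 'dist' in m: a=cv2.undistortPoints(p,np.array([[m['fx'],0,m['cx']],[0,m['fy'],m['cy']],[0,0,1]]),np.array(m['dist']))[0,0]
        d=np.array([a[0],a[1],1]); T=np.linalg.inv(np.array(m['camera_from_world']))
    d=d*[1,-1,-1]
    return T[:3,3],T[:3,:3]@d
def at(n,u,v,z,st=None):
    o,d=ray(n,u,v,st); return o+d*(z-o[2])/d[2]
E
python3 - <<'E'
from h import *
s=ctrl.read_state(); print({k:np.round(v,3) for k,v in s.items()})
for n in('scene','top','wrist'): m=ctrl.camera_model(n);print(n,{k:np.round(v,3).tolist() for k,v in m.items()})
a=snap('top','top0');b=snap('scene','scene0')
cv2.imwrite('pics/top0b.png',cv2.resize(a,(800,600),interpolation=cv2.INTER_CUBIC)[:,:,::-1])
cv2.imwrite('pics/scene0b.png',cv2.resize(b,(800,600),interpolation=cv2.INTER_CUBIC)[:,:,::-1])
E
```

```text
total 12
drwxr-xr-x  3 agent agent 4096 Dec  4 23:35 .
drwxr-xr-x 23 root  root  4096 Dec  4 23:35 ..
drwxr-xr-x  2 agent agent 4096 Dec  4 23:35 pics
{'clock': np.float64(0.0), 'qpos': array([ 1.32 ,  0.469, -0.049,  1.534,  0.024,  1.141, -0.082]), 'qvel': array([-0.001, -0.001,  0.   ,  0.002, -0.001, -0.001,  0.001]), 'tau': array([ 0.0000e+00, -5.1032e+01, -4.6000e-02, -2.3772e+01,  1.1000e-02,
        8.0000e-03,  0.0000e+00]), 'eef_pos': array([ 0.148, -0.658,  0.241]), 'eef_rot': array([-3.12 , -0.347,  0.   ]), 'force': array([ 0.845, -0.205,  0.094]), 'wrist_torque': array([-0.031,  0.004,  0.001]), 'gripper_width': np.float64(0.085)}
scene {'fx': 529.107, 'fy': 529.107, 'cx': 283.204, 'cy': 210.084, 'camera_from_world': [[0.43, 0.903, -0.013, -0.293], [-0.633, 0.312, 0.709, 0.295], [0.644, -0.296, 0.705, -1.941], [0.0, 0.0, 0.0, 1.0]]}
top {'fx': 433.134, 'fy': 433.134, 'cx': 283.341, 'cy': 202.07, 'camera_from_world': [[-0.019, -1.0, -0.002, 0.101], [0.99, -0.019, 0.139, -0.556], [-0.139, 0.0, 0.99, -1.353], [0.0, 0.0, 0.0, 1.0]]}
wrist {'fx': 325.192, 'fy': 325.192, 'cx': 280.696, 'cy': 203.757, 'T_tool_cam': [[0.0, 0.948, 0.319, 0.083], [1.0, -0.001, 0.0, 0.0], [0.001, 0.319, -0.948, -0.133], [0.0, 0.0, 0.0, 1.0]]}
```

View pics/top0b.png

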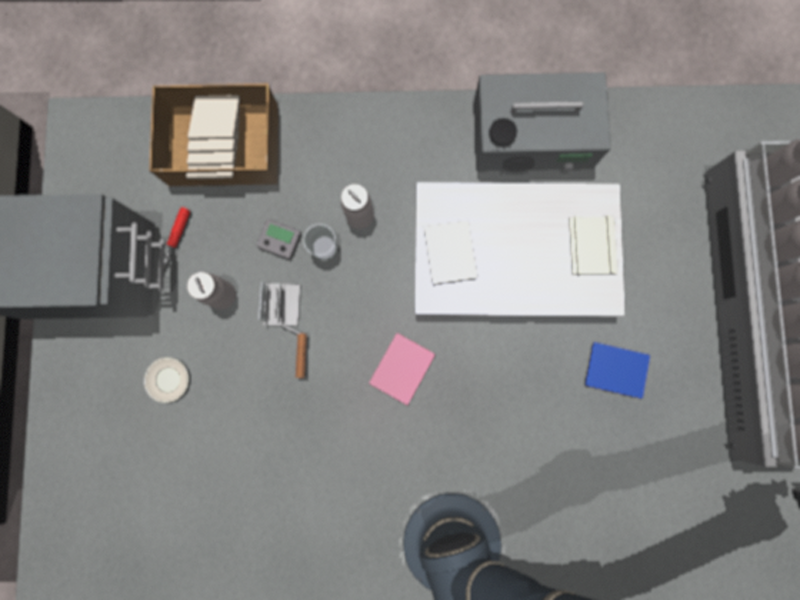

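View pics/scene0b.png

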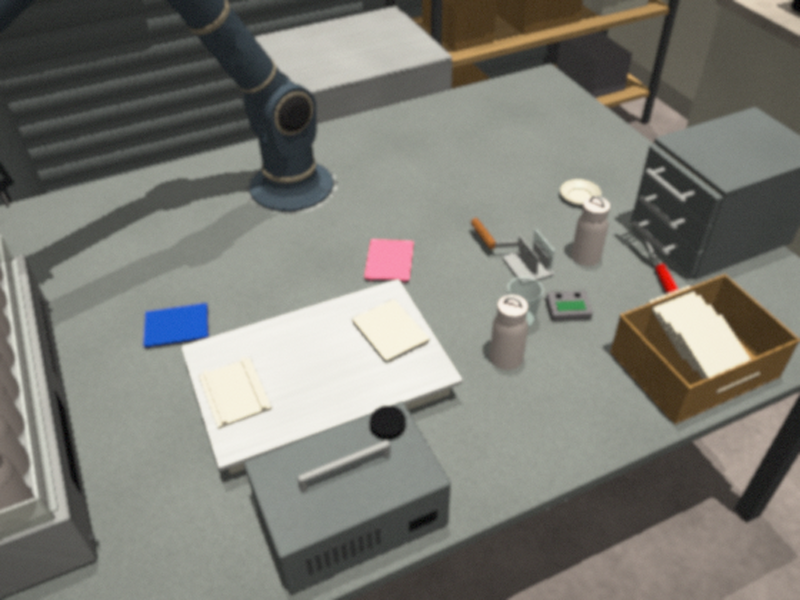

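Request:
send_rows:
  series: [0, 0, 0.05, 0.15, 1, 0, 0, 0.1, 0.15, 1, 0, 0, 0.2, 0, 1, 0, 0, 0.3, 0, 1, 0, 0, 0.4, 0, 1, 0, 0, 0.6, 0, 1, 0, 0, 0.7, 0, 1, 0, 0, 0.8, 0, 1, 0, 0, 0.8, 0, 1, 0, 0, 0.8, 0, 1, 0, 0, 0.8, 0, 1, 0, 0, 0.8, 0, 1]

```text
clock: 1.3
eef_pos: [0.1375, -0.5575, 0.7622]
eef_rot: [2.911, 0.301, 0.082]
force: [5.6, 1.5, 1.6]
gripper_width: 0.0853
```

```bash
python3 - <<'E'
from h import *
s=ctrl.read_state(); print({k:np.round(s[k],3) for k in('clock','qpos','eef_pos','eef_rot')}); print(R.from_rotvec(s['eef_rot']).as_matrix().round(3))
P={'plateNL':(415,317,.065),'plateNR':(624,316,.065),'plateFL':(415,183,.065),'plateFR':(620,184,.065),'tile':(450,252,.08),'tile2':(593,245,.075),'handle':(301,357,.037),'neck':(291,329,.05),'rackNL':(259,325,.01),'rackFR':(301,284,.01),'rackcent':(280,305,.01),'pink':(403,368,.0),'blue':(618,370,0),'rbox':(705,180,.0),'rboxtop':(738,155,.15),'rbox3':(735,465,0),'back box near':(480,168,0),'bottleA':(355,195,.17),'bottleB':(202,285,.17),'beaker':(322,243,.05),'timer':(279,238,.024)}
for k,(u,v,z) in P.items(): print(k,at('top',u*.7,v*.7,z).round(3))
E
```

```text
{'clock': np.float64(1.3), 'qpos': array([ 0.794,  0.267,  0.813,  0.742, -0.295,  1.984,  0.054]), 'eef_pos': array([ 0.138, -0.557,  0.762]), 'eef_rot': array([2.911, 0.301, 0.082])}
[[ 0.977  0.196  0.077]
 [ 0.208 -0.956 -0.205]
 [ 0.033  0.217 -0.976]]
plateNL [0.491 0.07  0.065]
plateNR [ 0.484 -0.389  0.065]
plateFL [0.795 0.063 0.065]
plateFR [ 0.783 -0.4    0.065]
tile [ 0.631 -0.01   0.08 ]
tile2 [ 0.642 -0.327  0.075]
handle [0.409 0.324 0.037]
neck [0.471 0.344 0.05 ]
rackNL [0.485 0.425 0.01 ]
rackFR [0.577 0.329 0.01 ]
rackcent [0.529 0.377 0.01 ]
pink [0.381 0.098 0.   ]
blue [ 0.367 -0.39   0.   ]
rbox [ 0.809 -0.626  0.   ]
rboxtop [ 0.816 -0.625  0.15 ]
rbox3 [ 0.153 -0.635  0.   ]
back box near [ 0.849 -0.094  0.   ]
bottleA [0.738 0.191 0.17 ]
bottleB [0.555 0.504 0.17 ]
beaker [0.664 0.275 0.05 ]
timer [0.683 0.378 0.024]
```

Request:
send_rows:
  series: [0, 0, -0.1, 0, 1, 0, 0, -0.2, 0, 1, -0.01, 0.05, -0.3, 0, 1, -0.02, 0.1, -0.36, 0, 1, -0.04, 0.15, -0.4, 0, 1, -0.06, 0.2, -0.4, 0, 1, -0.08, 0.25, -0.4, 0, 1, -0.1, 0.3, -0.4, 0, 1, -0.12, 0.35, -0.4, 0, 1, -0.13, 0.4, -0.4, 0, 1, -0.13, 0.4, -0.4, 0, 1, -0.13, 0.4, -0.4, 0, 1]

```text
clock: 2.5
eef_pos: [0.0576, -0.3352, 0.4068]
eef_rot: [2.936, 0.306, 0.1]
force: [0.6, 0.9, -0.1]
gripper_width: 0.0853
```

```bash
cat > st.py <<'E'
from h import *
s=ctrl.read_state(); print({k:np.round(s[k],4).tolist() for k in('clock','qpos','eef_pos','force','gripper_width')}); M=R.from_rotvec(s['eef_rot']).as_matrix(); print('z',M[:,2].round(3),'y',M[:,1].round(3))
E
python3 st.py
```

```text
{'clock': 2.5, 'qpos': [1.2908, -0.3339, 0.0117, 2.045, -0.0333, 1.234, -0.0527], 'eef_pos': [0.0576, -0.3352, 0.4068], 'force': [0.5828, 0.8504, -0.1039], 'gripper_width': 0.0853}
z [ 0.086 -0.179 -0.98 ] y [ 0.198 -0.961  0.193]
```

Request:
send_rows:
  series: [0.05, -0.02, 0, 0.14, 1, 0.1, -0.035, 0, 0.29, 1, 0.14, -0.045, 0, 0.44, 1, 0.18, -0.05, 0, 0.58, 1, 0.22, -0.02, 0, 0.73, 1, 0.255, 0.015, 0, 0.88, 1, 0.287, 0.05, 0, 1.02, 1, 0.315, 0.09, 0, 1.17, 1, 0.335, 0.13, 0, 1.32, 1, 0.355, 0.175, 0, 1.46, 1, 0.37, 0.22, 0, 1.61, 1, 0.38, 0.27, -0.02, 1.76, 1, 0.385, 0.315, -0.04, 1.9, 1, 0.38, 0.36, -0.06, 2.05, 1, 0.375, 0.405, -0.08, 2.2, 1, 0.37, 0.45, -0.1, 2.34, 1, 0.36, 0.5, -0.12, 2.49, 1, 0.35, 0.545, -0.14, 2.64, 1, 0.345, 0.59, -0.16, 2.78, 1, 0.342, 0.635, -0.18, 2.93, 1]

```text
clock: 4.5
eef_pos: [0.3994, 0.295, 0.2286]
eef_rot: [0.003, -3.081, -0.299]
force: [1.3, -0.6, 1.9]
gripper_width: 0.0854
```

Request:
send_rows:
  series: [0, 0.02, -0.02, 0, 1, 0, 0.02, -0.02, 0, 1]

```text
clock: 4.7
eef_pos: [0.3966, 0.3171, 0.2061]
eef_rot: [0.011, -3.074, -0.298]
force: [-0.7, 0.1, -0.0]
gripper_width: 0.0856
```

```bash
python3 st.py; python3 - <<'E'
from h import *
a=snap('wrist','w1');cv2.imwrite('pics/w1b.png',cv2.resize(a,(800,600),interpolation=cv2.INTER_CUBIC)[:,:,::-1])
E
```

```text
{'clock': 4.7, 'qpos': [0.0715, 0.3244, -0.8644, 1.9781, 0.0897, 0.856, 0.7679], 'eef_pos': [0.3966, 0.3171, 0.2061], 'force': [-0.6594, 0.065, -0.0147], 'gripper_width': 0.0856}
z [-0.054  0.192 -0.98 ] y [-0.002  0.981  0.192]
```

View pics/w1b.png

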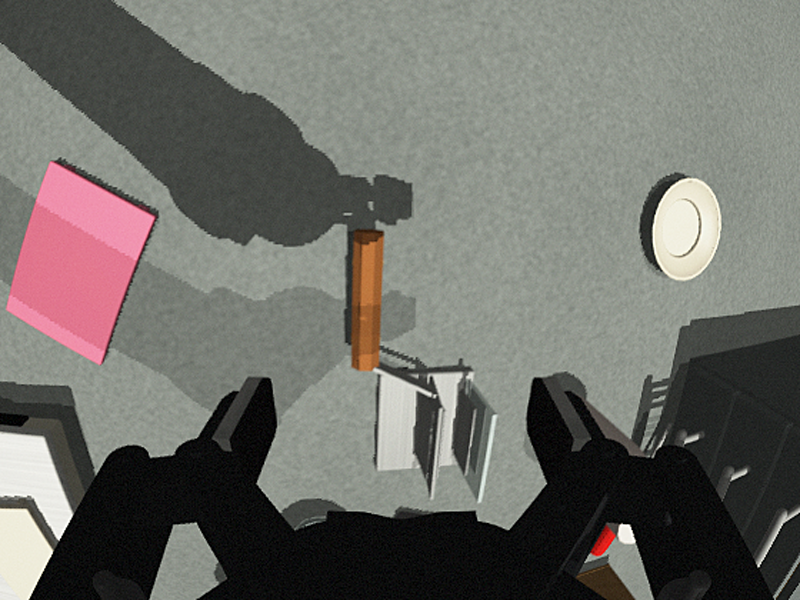

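```bash
python3 - <<'E'
from h import *
for u,v in [(367,236),(366,300),(365,368)]:
    print(at('wrist',u*.7,v*.7,.042).round(4), at('wrist',u*.7,v*.7,.037).round(4))
for u,v,z in [(441,403,.046),(432,498,.046),(376,470,0.01),(378,372,.01)]: print('rack',at('wrist',u*.7,v*.7,z).round(4))
M=R.from_rotvec(ctrl.read_state()['eef_rot']).as_matrix();print('up tool',-M[:,2])
E
```

```text
[0.3701 0.3253 0.042 ] [0.3709 0.3259 0.037 ]
[0.4138 0.3239 0.042 ] [0.4153 0.3245 0.037 ]
[0.4642 0.3219 0.042 ] [0.4665 0.3225 0.037 ]
rack [0.4967 0.3779 0.046 ]
rack [0.5911 0.374  0.046 ]
rack [0.5811 0.3317 0.01  ]
rack [0.4836 0.3357 0.01  ]
up tool [ 0.05108146 -0.19093743  0.9802722 ]
```

Request:
send_rows:
  series: [0.01, 0.004, -0.05, -0.03, 1, 0.021, 0.008, -0.1, -0.03, 1, 0.021, 0.008, -0.15, -0.03, 1, 0.021, 0.008, -0.175, -0.03, 1, 0.021, 0.008, -0.175, -0.03, -1, 0.021, 0.008, -0.175, -0.03, -1, 0.021, 0.008, -0.175, -0.03, -1, 0.021, 0.008, -0.175, -0.03, -1, 0.021, 0.008, -0.175, -0.03, -1, 0.021, 0.008, -0.175, -0.03, -1]
  newtons: 60

```text
clock: 5.75
eef_pos: [0.4205, 0.3252, 0.0341]
eef_rot: [-0.04, -3.082, -0.304]
force: [0.9, 1.8, 5.7]
gripper_width: 0.0183
```

```bash
python3 st.py
```

```text
{'clock': 5.75, 'qpos': [-0.1317, 0.5949, -0.6474, 2.07, 0.345, 0.5074, 0.5734], 'eef_pos': [0.4205, 0.3252, 0.0341], 'force': [0.8879, 1.8079, 5.7487], 'gripper_width': 0.0183}
z [-0.041  0.196 -0.98 ] y [0.03  0.98  0.195]
```

Request:
send_rows:
  series: [0, 0, 0.03, 0, -1, 0, 0, 0.07, 0, -1, 0, 0, 0.11, 0, -1, 0, 0, 0.16, 0.05, -1, 0.01, -0.02, 0.2, 0.15, -1, 0.02, -0.04, 0.245, 0.27, -1, 0.03, -0.07, 0.29, 0.39, -1, 0.04, -0.1, 0.33, 0.51, -1, 0.05, -0.13, 0.37, 0.63, -1, 0.06, -0.16, 0.41, 0.75, -1, 0.07, -0.19, 0.45, 0.87, -1, 0.08, -0.22, 0.49, 0.99, -1, 0.1, -0.25, 0.53, 1.11, -1, 0.11, -0.28, 0.57, 1.23, -1, 0.12, -0.31, 0.6, 1.34, -1, 0.13, -0.34, 0.63, 1.34, -1, 0.14, -0.375, 0.65, 1.34, -1]

```text
clock: 7.45
eef_pos: [0.5382, 0.0246, 0.5884]
eef_rot: [1.825, -2.372, -0.173]
force: [-6.3, -1.4, 1.6]
gripper_width: 0.0183
```

```bash
python3 st.py
```

```text
{'clock': 7.45, 'qpos': [0.1885, 0.2779, -0.4383, 1.0792, 0.0747, 1.9868, 2.6612], 'eef_pos': [0.5382, 0.0246, 0.5884], 'force': [-6.2549, -1.4463, 1.6412], 'gripper_width': 0.0183}
z [-0.183  0.004 -0.983] y [-0.95   0.256  0.178]
```

Request:
send_rows:
  series: [0, -0.02, 0.1, 0, -1, 0, -0.03, 0.2, 0, -1, 0, -0.03, 0.3, 0, -1, 0, -0.03, 0.5, 0, -1, 0, -0.03, 0.7, 0, -1, 0, -0.03, 0.9, 0, -1, 0, -0.03, 1, 0, -1, 0, -0.03, 1, 0, -1, 0, -0.03, 1, 0, -1, 0, -0.03, 1, 0, -1, 0, -0.03, 1, 0, -1, 0, -0.03, 1, 0, -1]

```text
clock: 8.65
eef_pos: [0.4728, 0.0471, 0.6297]
eef_rot: [1.852, -2.421, -0.137]
force: [-0.0, 0.4, -1.8]
gripper_width: 0.0178
```

```bash
python3 st.py
```

```text
{'clock': 8.65, 'qpos': [0.0743, 0.1287, -0.2892, 1.1525, -0.0064, 1.9858, 2.66], 'eef_pos': [0.4728, 0.0471, 0.6297], 'force': [-0.046, 0.3661, -1.7797], 'gripper_width': 0.0178}
z [-0.126  0.016 -0.992] y [-0.957  0.26   0.126]
```

```bash
cat > kin.py <<'E'
import numpy as np, itertools
from scipy.spatial.transform import Rotation as R
from scipy.optimize import least_squares
D=[([1.32,.469,-.049,1.534,.024,1.141,-.082],[.148,-.658,.241],[-3.12,-.347,0]),
([.794,.267,.813,.742,-.295,1.984,.054],[.138,-.557,.762],[2.911,.301,.082]),
([1.2908,-.3339,.0117,2.045,-.0333,1.234,-.0527],[.0576,-.3352,.4068],[2.936,.306,.1]),
([.0715,.3244,-.8644,1.9781,.0897,.856,.7679],[.3966,.3171,.2061],[.011,-3.074,-.298]),
([-.1317,.5949,-.6474,2.07,.345,.5074,.5734],[.4205,.3252,.0341],[-.04,-3.082,-.304]),
([.1885,.2779,-.4383,1.0792,.0747,1.9868,2.6612],[.5382,.0246,.5884],[1.825,-2.372,-.173]),
([.0743,.1287,-.2892,1.1525,-.0064,1.9858,2.66],[.4728,.0471,.6297],[1.852,-2.421,-.137])]
def rz(a):return R.from_rotvec([0,0,a])
def ry(a):return R.from_rotvec([0,a,0])
def fk(q,S,c,p):
    A=rz(S[0]*q[0])*ry(q[1])*rz(S[1]*q[2]); x=np.array([0,0,p[0]])+A.apply([p[1],0,p[2]])
    A=A*ry(q[3]); x=x+A.apply([p[3],0,p[4]])
    A=A*rz(S[2]*q[4])*ry(q[5]); x=x+A.apply([p[5],0,p[6]])
    return x,A*rz(S[3]*q[6]+c)
def fit():
    best=None
    for S in itertools.product((1,-1),repeat=4):
        def f(v):
            o=[]
            for q,x,w in D:
                X,A=fk(q,S,v[0],v[1:]); o+=[*(X-x),*(.3*(A.inv()*R.from_rotvec(w)).as_rotvec())]
            return np.array(o)
        for c in(0,1.57,3.1,-1.57):
            r=least_squares(f,[c,.35,0,.4,0,.4,.05,.25])
            if best is None or r.cost<best[0]: best=(r.cost,S,r.x,np.abs(r.fun).max())
    return best
if __name__=='__main__': print(fit())
E
python3 kin.py
```

```text
(np.float64(0.004969143915719289), (-1, -1, -1, -1), array([1.57113443, 0.17950523, 0.01947591, 0.57298549, 0.00968515,
       0.46436123, 0.02336116, 0.24210556]), np.float64(0.04093130203185462))
```

```bash
cat > kin2.py <<'E'
from kin import *
S=(-1,-1,-1,-1)
def fk(q,p):
    c=np.pi/2
    A=rz(-q[0]); x=np.array([0,0,p[0]])+A.apply([p[1],p[2],0])
    A=A*ry(q[1]); x=x+A.apply([0,p[3],0]);A=A*rz(-q[2]); x=x+A.apply([p[4],p[5],p[6]])
    A=A*ry(q[3]); x=x+A.apply([p[7],0,p[8]])
    A=A*rz(-q[4]); x=x+A.apply([0,p[9],0]);A=A*ry(q[5]); x=x+A.apply([p[10],0,p[11]])
    return x,A*rz(-q[6]+c)
def f(v,D=D):
    return np.concatenate([fk(np.array(q),v)[0]-x for q,x,w in D])
x0=[.2,.05,0,0,0,0,.5,0,.45,0,0,.25]
r=least_squares(lambda v:np.r_[f(v),.003*(v-x0)],x0)
P=r.x
if __name__=='__main__':
    print(r.x.round(4),np.abs(f(r.x)).max())
    for q,x,w in D: print((fk(np.array(q),P)[1].inv()*R.from_rotvec(w)).as_rotvec().round(3))
E
python3 kin2.py
```

```text
[ 2.361e-01 -1.000e-04 -1.340e-02 -1.340e-02 -1.000e-04 -1.550e-02
  5.538e-01 -6.000e-04  4.668e-01  1.000e-04 -3.000e-04  2.936e-01] 0.0006691706164176081
[0.001 0.    0.001]
[ 0. -0.  0.]
[0. 0. 0.]
[-0. -0.  0.]
[0. 0. 0.]
[-0.     0.001  0.   ]
[-0. -0.  0.]
```

Request:
send_rows:
  series: [-0.01, 0, 0.05, 0, -1, -0.02, 0, 0.1, 0, -1, -0.03, 0, 0.15, 0, -1, -0.04, 0, 0.2, 0, -1, -0.05, 0, 0.25, 0, -1, -0.06, 0, 0.3, 0, -1, -0.07, 0, 0.35, 0, -1, -0.07, 0, 0.39, 0, -1, -0.07, 0, 0.39, 0, -1, -0.07, 0, 0.39, 0, -1]

```text
clock: 9.65
eef_pos: [0.4175, 0.0565, 0.6592]
eef_rot: [1.884, -2.465, -0.101]
force: [-0.4, -0.2, -1.2]
gripper_width: 0.0186
```

```bash
python3 st.py
```

```text
{'clock': 9.65, 'qpos': [-0.2516, -0.0012, 0.0466, 1.2188, -0.0463, 1.9859, 2.6537], 'eef_pos': [0.4175, 0.0565, 0.6592], 'force': [-0.4398, -0.1794, -1.1886], 'gripper_width': 0.0186}
z [-0.07   0.029 -0.997] y [-0.962  0.261  0.075]
```

Request:
send_rows:
  series: [0, 0, 0.15, 0, -1, 0, 0, 0.3, 0, -1, 0, 0, 0.3, 0, -1]

```text
clock: 9.95
eef_pos: [0.4179, 0.0614, 0.6844]
eef_rot: [-1.896, 2.484, 0.064]
force: [0.6, -0.3, -1.4]
gripper_width: 0.0182
```

Request:
send_rows:
  series: [0, 0, 0.3, 0, -1, 0, 0, 0.3, 0, -1]

```text
clock: 10.15
eef_pos: [0.4186, 0.0648, 0.7081]
eef_rot: [-1.864, 2.446, 0.03]
force: [-0.4, 0.2, -0.8]
gripper_width: 0.0183
```

Request:
send_rows:
  series: [0, 0, 0.3, 0, -1]

```text
clock: 10.25
eef_pos: [0.4198, 0.0665, 0.7234]
eef_rot: [-1.843, 2.42, 0.009]
force: [1.5, -0.3, -1.1]
gripper_width: 0.0185
```

Request:
send_rows:
  series: [0, 0, 0.3, 0, -1]

```text
clock: 10.35
eef_pos: [0.42, 0.0681, 0.7412]
eef_rot: [-1.819, 2.392, -0.015]
force: [-0.4, -0.2, -0.8]
gripper_width: 0.0184
```

```bash
python3 st.py
```

```text
{'clock': 10.35, 'qpos': [-0.0105, -0.0126, -0.2101, 1.039, -0.0548, 1.986, 2.6253], 'eef_pos': [0.42, 0.0681, 0.7412], 'force': [-0.4042, -0.2394, -0.8317], 'gripper_width': 0.0184}
z [ 0.114  0.074 -0.991] y [-0.959  0.27  -0.09 ]
```

Request:
send_rows:
  series: [0, 0, 0.3, 0, -1]

```text
clock: 10.45
eef_pos: [0.4206, 0.0697, 0.7587]
eef_rot: [-1.796, 2.363, -0.038]
force: [0.3, -0.3, -0.7]
gripper_width: 0.0183
```

Request:
send_rows:
  series: [0, 0, 0.3, 0, -1]

```text
clock: 10.55
eef_pos: [0.4211, 0.0713, 0.7763]
eef_rot: [-1.772, 2.335, -0.06]
force: [0.1, 0.0, -0.9]
gripper_width: 0.018
```

Request:
send_rows:
  series: [0, 0, 0.3, 0, -1]

```text
clock: 10.65
eef_pos: [0.4215, 0.0728, 0.794]
eef_rot: [-1.748, 2.306, -0.081]
force: [-1.1, 0.5, -0.7]
gripper_width: 0.0183
```

Request:
send_rows:
  series: [0, 0, 0.3, 0, -1]

```text
clock: 10.75
eef_pos: [0.4219, 0.0743, 0.8116]
eef_rot: [-1.725, 2.277, -0.101]
force: [0.4, 0.3, -0.6]
gripper_width: 0.0184
```

Request:
send_rows:
  series: [0, 0, 0.3, 0, -1]

```text
clock: 10.85
eef_pos: [0.4223, 0.0756, 0.8292]
eef_rot: [-1.701, 2.247, -0.121]
force: [0.8, -0.4, -1.9]
gripper_width: 0.018
```

Request:
send_rows:
  series: [0, 0, 0.3, 0, -1]

```text
clock: 10.95
eef_pos: [0.4225, 0.077, 0.8467]
eef_rot: [-1.677, 2.218, -0.14]
force: [-0.1, -0.4, -1.1]
gripper_width: 0.0182
```

Request:
send_rows:
  series: [0, 0, 0.3, 0, -1]

```text
clock: 11.05
eef_pos: [0.4225, 0.0782, 0.864]
eef_rot: [-1.653, 2.189, -0.158]
force: [-0.1, -0.3, -0.7]
gripper_width: 0.0182
```

Request:
send_rows:
  series: [0, 0, 0.3, 0, -1]

```text
clock: 11.15
eef_pos: [0.4225, 0.0793, 0.8811]
eef_rot: [-1.629, 2.159, -0.175]
force: [-0.1, 0.5, -1.0]
gripper_width: 0.018
```

```bash
python3 st.py
```

```text
{'clock': 11.15, 'qpos': [-0.1493, 0.0016, -0.1023, 0.7054, -0.051, 1.9864, 2.5806], 'eef_pos': [0.4225, 0.0793, 0.8811], 'force': [-0.0679, 0.5097, -0.9557], 'gripper_width': 0.018}
z [ 0.407  0.153 -0.9  ] y [-0.887  0.303 -0.349]
```

Request:
send_rows:
  series: [0, 0, 0.3, 0, -1]

```text
clock: 11.25
eef_pos: [0.4224, 0.0803, 0.898]
eef_rot: [-1.605, 2.13, -0.192]
force: [0.1, -0.8, -2.5]
gripper_width: 0.0184
```

Request:
send_rows:
  series: [0, 0, 0.3, 0, -1]

```text
clock: 11.35
eef_pos: [0.4221, 0.0813, 0.9147]
eef_rot: [-1.581, 2.1, -0.208]
force: [0.5, -1.3, -1.4]
gripper_width: 0.0179
```

Request:
send_rows:
  series: [0, 0, 0.3, 0, -1]

```text
clock: 11.45
eef_pos: [0.4216, 0.0823, 0.931]
eef_rot: [-1.558, 2.071, -0.224]
force: [0.1, 0.6, -0.7]
gripper_width: 0.0183
```

Request:
send_rows:
  series: [0, 0, 0.3, 0, -1]

```text
clock: 11.55
eef_pos: [0.4209, 0.0833, 0.947]
eef_rot: [-1.535, 2.041, -0.24]
force: [-0.0, 0.2, -0.9]
gripper_width: 0.0181
```

Request:
send_rows:
  series: [0, 0, 0.3, 0, -1]

```text
clock: 11.65
eef_pos: [0.4199, 0.0842, 0.9626]
eef_rot: [-1.512, 2.012, -0.255]
force: [0.4, -0.7, -1.0]
gripper_width: 0.0182
```

Request:
send_rows:
  series: [0, 0, 0.3, 0, -1]

```text
clock: 11.75
eef_pos: [0.4184, 0.0853, 0.9777]
eef_rot: [-1.49, 1.982, -0.269]
force: [0.2, -0.8, -1.3]
gripper_width: 0.0182
```

Request:
send_rows:
  series: [0, 0, 0.3, 0, -1]

```text
clock: 11.85
eef_pos: [0.4163, 0.0864, 0.9923]
eef_rot: [-1.468, 1.953, -0.284]
force: [0.6, -0.5, -1.8]
gripper_width: 0.0179
```

Request:
send_rows:
  series: [0, 0, 0.3, 0, -1]

```text
clock: 11.95
eef_pos: [0.4139, 0.0873, 1.0064]
eef_rot: [-1.447, 1.923, -0.297]
force: [-0.5, 0.1, -1.5]
gripper_width: 0.0182
```

Request:
send_rows:
  series: [0, 0, 0.3, 0, -1]

```text
clock: 12.05
eef_pos: [0.4111, 0.0879, 1.0197]
eef_rot: [-1.426, 1.895, -0.31]
force: [0.0, 1.1, -1.4]
gripper_width: 0.0183
```

```bash
python3 st.py;  python3 - <<'E'
from h import *
a=snap('wrist','w2');b=snap('scene','s2')
cv2.imwrite('pics/w2b.png',np.hstack([cv2.resize(a,(400,300)),cv2.resize(b[:300,100:500],(400,300))])[:,:,::-1])
E
```

```text
{'clock': 12.05, 'qpos': [-0.65, 0.0709, 0.545, 0.3029, -0.1997, 1.9868, 2.5832], 'eef_pos': [0.4111, 0.0879, 1.0197], 'force': [0.0436, 1.1411, -1.3901], 'gripper_width': 0.0183}
z [ 0.674  0.228 -0.703] y [-0.73   0.355 -0.584]
```

View pics/w2b.png

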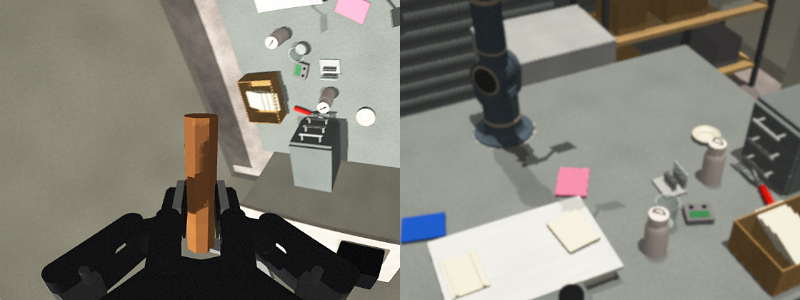

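```bash
cat > sim.py <<'E'
from kin2 import *
LO=np.array([-2.59,-.33,-1.39,.1,-1.04,.215,-2.66]);HI=np.array([2.59,1.99,1.29,2.45,4.18,1.986,2.66]);W=.54
def step(q,tp,tR,n=3):
    x0,A0=fk(q,P); d=tp-x0; m=np.linalg.norm(d); d*=min(1,.05/max(m,1e-9)); tx=x0+d
    e=(tR*A0.inv()).as_rotvec(); m=np.linalg.norm(e); tA=R.from_rotvec(e*min(1,.15/max(m,1e-9)))*A0
    def f(v):
        x,A=fk(v,P); return np.r_[x-tx,W*(tA*A.inv()).as_rotvec(),.01*(v-q)]
    lo=np.maximum(LO,q-.2);hi=np.minimum(HI,q+.2); 
    return least_squares(f,np.clip(q,lo+1e-6,hi-1e-6),bounds=(lo,hi),max_nfev=6).x
def call(q,rows):
    x0,A0=fk(q,P)
    for r in rows: q=step(q,x0+np.array(r[:3]),R.from_rotvec([0,0,r[3]])*A0)
    return q
def info(q):
    x,A=fk(q,P);M=A.as_matrix(); X=-M[:,0];Z=-M[:,1]
    return x.round(3),'Xel %.3f Zel %.3f Xaz %.2f zt'%(np.arcsin(X[2]),np.arcsin(Z[2]),np.arctan2(X[1],X[0])),M[:,2].round(2)
E
cat > t.py <<'E'
from sim import *
q=np.array([-.0105,-.0126,-.2101,1.039,-.0548,1.986,2.6253]);print(info(q))
for i in range(8): q=call(q,[[0,0,.3,0]])
print('check',info(q),q.round(2))
q0=np.clip(np.array([-.65,.0709,.545,.3029,-.1997,1.9868,2.5832]),LO+1e-3,HI-1e-3);print(info(q0))
out=[]
for dx in(-1,0,1):
 for dy in(-1,0,1):
  for dz in(-1,0,1):
   for w in(-.15,0,.15):
    q=q0
    for i in range(5): q=call(q,[[.3*dx,.3*dy,.3*dz,w]])
    out.append((*[float(v) for v in (np.arcsin(-fk(q,P)[1].as_matrix()[2,:2]))],dx,dy,dz,w,q.round(2).tolist()))
out.sort()
for o in out[:12]: print(o)
E
python3 t.py
```

```text
(array([0.42 , 0.068, 0.741]), 'Xel 0.102 Zel 0.090 Xaz 1.31 zt', array([ 0.11,  0.07, -0.99]))
check (array([0.42 , 0.078, 0.899]), 'Xel 0.281 Zel 0.394 Xaz 1.35 zt', array([ 0.44,  0.16, -0.88])) [-0.1   0.01 -0.15  0.66 -0.05  1.99  2.58]
(array([0.41 , 0.088, 1.02 ]), 'Xel 0.419 Zel 0.626 Xaz 1.44 zt', array([ 0.68,  0.23, -0.7 ]))
(0.3853421480704067, 0.5453737415312143, 0, 0, -1, -0.15, [-0.85, -0.1, 0.2, 0.99, 0.61, 1.79, 1.77])
(0.3916876452572221, 0.5628640391737741, -1, 0, -1, 0, [-0.17, -0.33, -0.14, 0.96, -0.06, 1.79, 2.51])
(0.39435514583628195, 0.5824663576410889, 0, 1, -1, -0.15, [-1.56, 0.23, 0.98, 0.6, 0.47, 1.96, 1.77])
(0.4020932436026517, 0.5944385846436955, 0, 0, -1, 0, [-0.1, -0.28, -0.1, 1.25, -0.12, 1.42, 2.63])
(0.40568879438375366, 0.5699925897882208, -1, -1, -1, 0, [-0.46, -0.33, 0.28, 0.89, -0.02, 1.85, 2.66])
(0.4059116358845343, 0.532511711712679, -1, 0, -1, 0.15, [-1.24, -0.33, 0.34, 0.83, -0.01, 1.93, 2.66])
(0.4100535754162332, 0.6119676407450771, 1, 1, -1, -0.15, [-1.12, 0.34, 0.85, 0.49, 0.28, 1.84, 1.9])
(0.41221433854670175, 0.5909778500521592, 0, -1, -1, 0, [-0.85, -0.33, 0.58, 1.04, 0.12, 1.61, 2.66])
(0.41363644721764825, 0.5976767502607422, 0, -1, -1, -0.15, [-0.43, -0.24, 0.17, 1.08, 0.47, 1.63, 2.06])
(0.4137117421220366, 0.6095971188224274, -1, 1, -1, 0.15, [-1.18, -0.33, 0.23, 1.06, -0.02, 1.63, 2.66])
(0.41422402468251585, 0.6096198067181385, 1, 0, -1, -0.15, [-1.13, 0.13, 0.85, 0.84, 0.39, 1.6, 1.94])
(0.41565041266706604, 0.5841743309562621, -1, 1, -1, 0, [-0.99, -0.22, -0.12, 0.94, 0.47, 1.8, 2.02])
```

```bash
cat > t2.py <<'E'
from sim import *
q0=np.clip(np.array([-.65,.0709,.545,.3029,-.1997,1.9868,2.5832]),LO+1e-3,HI-1e-3)
x0=fk(q0,P)[0]
for tgt in([.45,.09,.55],[.55,.1,.5],[.5,-.2,.5]):
  for yawtot in(-4.4,-4.9,-5.2):
    d=np.array(tgt)-x0; q=q0; n=36
    # calls of 18 rows
    for c in range(2):
        rows=[]
        for i in range(1,19):
            k=min(1,i/12) if c==0 else 0
            rows.append([*(d*k),yawtot/2*i/18])
        q=call(q,rows)
    print(tgt,yawtot,info(q),q.round(2))
    for i in range(24):
        q=call(q,[[0,0,.3,0]])
        if i%4==3: print('   ',i,info(q),q.round(2))
E
python3 t2.py
```

```text
[0.45, 0.09, 0.55] -4.4 (array([0.457, 0.076, 0.521]), 'Xel 0.429 Zel 0.593 Xaz -2.95 zt', array([-0.44,  0.54, -0.72])) [ 0.43  0.26 -0.47  1.42 -0.52  1.94 -1.66]
    3 (array([0.457, 0.11 , 0.673]), 'Xel 0.377 Zel 0.628 Xaz -2.99 zt', array([-0.38,  0.58, -0.72])) [ 0.8   0.42 -1.27  1.09 -0.39  1.99 -2.17]
    7 (array([0.443, 0.163, 0.802]), 'Xel 0.316 Zel 0.727 Xaz -3.05 zt', array([-0.29,  0.68, -0.68])) [ 0.68  0.43 -1.39  0.81 -0.41  1.99 -2.47]
    11 (array([0.414, 0.203, 0.917]), 'Xel 0.264 Zel 0.856 Xaz -3.09 zt', array([-0.2 ,  0.77, -0.6 ])) [ 0.47  0.38 -1.26  0.53 -0.5   1.99 -2.66]
    15 (array([0.378, 0.22 , 0.998]), 'Xel 0.185 Zel 1.005 Xaz -3.11 zt', array([-0.12,  0.86, -0.5 ])) [ 0.21  0.27 -0.59  0.39 -0.98  1.99 -2.66]
    19 (array([0.348, 0.22 , 1.052]), 'Xel 0.084 Zel 1.136 Xaz -3.12 zt', array([-0.06,  0.91, -0.41])) [ 0.25  0.24 -0.6   0.32 -1.04  1.91 -2.66]
    23 (array([0.321, 0.223, 1.105]), 'Xel -0.008 Zel 1.267 Xaz -3.14 zt', array([-0.  ,  0.95, -0.3 ])) [ 0.29  0.22 -0.68  0.27 -1.04  1.8  -2.66]
[0.45, 0.09, 0.55] -4.9 (array([0.458, 0.072, 0.
[... 7643 characters left out ...]
.277 Zel 0.743 Xaz 2.67 zt', array([ 0.14,  0.72, -0.68])) [ 1.14  0.5  -1.39  0.72 -0.29  1.99 -2.46]
    11 (array([ 0.485, -0.074,  0.909]), 'Xel 0.226 Zel 0.867 Xaz 2.62 zt', array([ 0.27,  0.75, -0.61])) [ 0.99  0.45 -1.39  0.47 -0.31  1.99 -2.66]
    15 (array([ 0.459, -0.038,  0.993]), 'Xel 0.156 Zel 1.007 Xaz 2.59 zt', array([ 0.38,  0.77, -0.51])) [ 0.77  0.33 -0.69  0.31 -0.85  1.99 -2.66]
    19 (array([ 0.428, -0.016,  1.051]), 'Xel 0.070 Zel 1.138 Xaz 2.57 zt', array([ 0.46,  0.78, -0.41])) [ 0.76  0.27 -0.52  0.27 -1.04  1.92 -2.66]
    23 (array([0.404, 0.004, 1.104]), 'Xel -0.014 Zel 1.267 Xaz 2.55 zt', array([ 0.54,  0.79, -0.3 ])) [ 0.82  0.24 -0.61  0.24 -1.04  1.8  -2.66]
```

Request:
send_rows:
  series: [0.007, -0.024, -0.043, -0.13, -1, 0.015, -0.048, -0.087, -0.26, -1, 0.022, -0.072, -0.13, -0.39, -1, 0.03, -0.096, -0.173, -0.52, -1, 0.037, -0.12, -0.217, -0.65, -1, 0.045, -0.144, -0.26, -0.78, -1, 0.052, -0.168, -0.303, -0.91, -1, 0.06, -0.192, -0.347, -1.03, -1, 0.067, -0.216, -0.39, -1.16, -1, 0.074, -0.24, -0.433, -1.29, -1, 0.082, -0.264, -0.477, -1.42, -1, 0.089, -0.288, -0.52, -1.55, -1, 0.089, -0.288, -0.52, -1.68, -1, 0.089, -0.288, -0.52, -1.81, -1, 0.089, -0.288, -0.52, -1.94, -1, 0.089, -0.288, -0.52, -2.07, -1, 0.089, -0.288, -0.52, -2.2, -1, 0.089, -0.288, -0.52, -2.325, -1]

```text
clock: 13.95
eef_pos: [0.4993, -0.2, 0.4989]
eef_rot: [1.408, 2.465, -1.188]
force: [0.0, -0.2, -1.0]
gripper_width: 0.0181
```

Request:
send_rows:
  series: [0, 0, 0, -0.13, -1, 0, 0, 0, -0.26, -1, 0, 0, 0, -0.39, -1, 0, 0, 0, -0.52, -1, 0, 0, 0, -0.65, -1, 0, 0, 0, -0.78, -1, 0, 0, 0, -0.91, -1, 0, 0, 0, -1.03, -1, 0, 0, 0, -1.16, -1, 0, 0, 0, -1.29, -1, 0, 0, 0, -1.42, -1, 0, 0, 0, -1.55, -1, 0, 0, 0, -1.68, -1, 0, 0, 0, -1.81, -1, 0, 0, 0, -1.94, -1, 0, 0, 0, -2.07, -1, 0, 0, 0, -2.2, -1, 0, 0, 0, -2.325, -1]

```text
clock: 15.75
eef_pos: [0.4739, -0.194, 0.4128]
eef_rot: [-2.591, -0.558, 0.625]
force: [0.8, 0.5, -2.2]
gripper_width: 0.0184
```

```bash
cat > t3.py <<'E'
from sim import *
from plant import ctrl
s=ctrl.read_state();q=np.clip(np.array(s['qpos']),LO+1e-3,HI-1e-3);print(s['clock'],info(q),q.round(2))
for i in range(16):
    q=call(q,[[0,0,.3,0]])
    if i%2: print('   ',i+1,info(q),q.round(2))
E
python3 t3.py
```

```text
15.75 (array([ 0.475, -0.194,  0.412]), 'Xel 0.341 Zel 0.497 Xaz -2.62 zt', array([-0.5 ,  0.3 , -0.81])) [ 0.42  0.42 -0.08  1.35 -0.09  1.98 -0.82]
    2 (array([ 0.458, -0.18 ,  0.457]), 'Xel 0.286 Zel 0.449 Xaz -2.66 zt', array([-0.43,  0.28, -0.86])) [ 0.52  0.34 -0.24  1.35 -0.08  1.99 -0.89]
    4 (array([ 0.446, -0.166,  0.499]), 'Xel 0.226 Zel 0.400 Xaz -2.68 zt', array([-0.36,  0.27, -0.89])) [ 0.65  0.28 -0.41  1.33 -0.08  1.99 -0.94]
    6 (array([ 0.438, -0.152,  0.539]), 'Xel 0.159 Zel 0.355 Xaz -2.71 zt', array([-0.28,  0.26, -0.92])) [ 0.81  0.23 -0.61  1.3  -0.08  1.99 -1.  ]
    8 (array([ 0.433, -0.137,  0.579]), 'Xel 0.088 Zel 0.313 Xaz -2.74 zt', array([-0.2 ,  0.25, -0.95])) [ 0.99  0.21 -0.85  1.25 -0.07  1.99 -1.07]
    10 (array([ 0.431, -0.123,  0.62 ]), 'Xel 0.013 Zel 0.275 Xaz -2.76 zt', array([-0.11,  0.25, -0.96])) [ 1.16  0.21 -1.07  1.19 -0.06  1.99 -1.13]
    12 (array([ 0.431, -0.108,  0.662]), 'Xel -0.065 Zel 0.242 Xaz -2.78 zt', array([-0.03,  0.25, -0.97])) [ 1.28  0.21 -1.26  1.12 -0.06  1.99 -1.19]
    14 (array([ 0.431, -0.093,  0.704]), 'Xel -0.146 Zel 0.214 Xaz -2.80 zt', array([ 0.06,  0.25, -0.97])) [ 1.36  0.21 -1.39  1.05 -0.05  1.99 -1.26]
    16 (array([ 0.434, -0.079,  0.747]), 'Xel -0.228 Zel 0.189 Xaz -2.82 zt', array([ 0.15,  0.25, -0.96])) [ 1.35  0.19 -1.39  0.96 -0.08  1.99 -1.28]
```

```bash
cat > t4.py <<'E'
from sim import *
from plant import ctrl
s=ctrl.read_state();q0=np.clip(np.array(s['qpos']),LO+1e-3,HI-1e-3);x0=fk(q0,P)[0]
el=lambda q:np.arcsin(-fk(q,P)[1].as_matrix()[2,:2])
res=[]
for t in([.5,-.2,.45],[.5,0,.45],[.5,.2,.45],[.6,0,.35]):
  for w in(-.5,-.9,-1.3,-1.7):
    d=np.array(t)-x0;n=max(int(abs(w)/.13)+1,int(np.linalg.norm(d)/.045)+1);q=call(q0,[[*(d*i/n),w*i/n] for i in range(1,n+1)]+[[*d,w]]*2); a=el(q)
    for k in range(1,19):
        q=call(q,[[0,0,.3,0]]); e=el(q)
        res.append((round(abs(e[0])+abs(e[1]-.8),3),t,w,n,k,a.round(2).tolist(),e.round(2).tolist(),q.round(2).tolist()))
res.sort(key=lambda r:r[0]); seen=set()
for r in res:
    key=(tuple(r[1]),r[2])
    if key in seen: continue
    seen.add(key); print(r)
    if len(seen)>7: break
E
time python3 t4.py
```

```text
(np.float64(0.065), [0.6, 0, 0.35], -0.5, 6, 17, [0.34, 0.5], [0.05, 0.81], [0.54, 0.41, -1.39, 0.42, -0.11, 1.99, -2.56])
(np.float64(0.066), [0.5, -0.2, 0.45], -0.9, 7, 15, [0.34, 0.5], [0.06, 0.8], [0.97, 0.38, -1.39, 0.45, -0.16, 1.99, -2.58])
(np.float64(0.069), [0.5, 0, 0.45], -0.5, 5, 15, [0.34, 0.5], [0.06, 0.79], [0.61, 0.36, -1.39, 0.48, -0.2, 1.99, -2.57])
(np.float64(0.075), [0.5, 0.2, 0.45], -1.7, 14, 17, [0.35, 0.52], [0.06, 0.81], [2.05, -0.13, -1.39, 0.59, -1.04, 1.98, -2.66])
(np.float64(0.118), [0.6, 0, 0.35], -1.7, 14, 18, [0.34, 0.5], [0.1, 0.79], [-0.08, 0.2, 0.81, 0.48, -1.04, 1.98, -2.66])
(np.float64(0.141), [0.5, 0.2, 0.45], -1.3, 11, 16, [0.34, 0.5], [0.12, 0.82], [-0.44, 0.15, 0.76, 0.51, -1.04, 1.98, -2.66])
(np.float64(0.162), [0.5, 0, 0.45], -0.9, 7, 15, [0.34, 0.5], [0.14, 0.82], [0.46, 0.25, -0.62, 0.43, -0.65, 1.99, -2.66])
(np.float64(0.166), [0.5, -0.2, 0.45], -1.3, 11, 15, [0.34, 0.5], [0.14, 0.82], [0.77, 0.27, -0.49, 0.39, -0.68, 1.99, -2.66])
real	0m9.892s
user	0m10.280s
sys	0m0.123s
```

Request:
send_rows:
  series: [0.005, 0.04, 0.01, -0.1, -1, 0.01, 0.08, 0.015, -0.2, -1, 0.015, 0.12, 0.02, -0.3, -1, 0.02, 0.16, 0.03, -0.4, -1, 0.025, 0.194, 0.04, -0.5, -1, 0.025, 0.194, 0.04, -0.5, -1, 0.025, 0.194, 0.04, -0.5, -1]

```text
clock: 16.45
eef_pos: [0.4982, 0.0004, 0.452]
eef_rot: [-2.583, 0.096, 0.452]
force: [0.4, -0.1, -0.5]
gripper_width: 0.0183
```

Request:
send_rows:
  series: [0, 0, 0.3, 0, -1]

```text
clock: 16.55
eef_pos: [0.4964, -0.001, 0.4951]
eef_rot: [-2.578, 0.104, 0.477]
force: [1.2, -1.4, -1.5]
gripper_width: 0.0185
```

Request:
send_rows:
  series: [0, 0, 0.3, 0, -1]

```text
clock: 16.65
eef_pos: [0.4985, -0.0014, 0.5498]
eef_rot: [-2.58, 0.113, 0.486]
force: [-16.6, -2.0, 5.7]
gripper_width: 0.0179
```

Request:
send_rows:
  series: [0, 0, 0.3, 0, -1]

```text
clock: 16.75
eef_pos: [0.5069, 0.0084, 0.5494]
eef_rot: [-2.6, 0.109, 0.524]
force: [1.9, 0.8, -3.0]
gripper_width: 0.018
```

Request:
send_rows:
  series: [0, 0, 0.3, 0, -1]

```text
clock: 16.85
eef_pos: [0.5109, 0.018, 0.5406]
eef_rot: [-2.609, 0.103, 0.587]
force: [1.3, 2.1, -4.5]
gripper_width: 0.0184
```

Request:
send_rows:
  series: [0, 0, 0.3, 0, -1]

```text
clock: 16.95
eef_pos: [0.5125, 0.0268, 0.5415]
eef_rot: [-2.615, 0.1, 0.619]
force: [1.2, 1.5, -3.1]
gripper_width: 0.0181
```

Request:
send_rows:
  series: [0, 0, 0.3, 0, -1]

```text
clock: 17.05
eef_pos: [0.5107, 0.0355, 0.5518]
eef_rot: [-2.615, 0.104, 0.624]
force: [1.3, 1.2, -3.4]
gripper_width: 0.0182
```

Request:
send_rows:
  series: [0, 0, 0.3, 0, -1]

```text
clock: 17.15
eef_pos: [0.503, 0.0466, 0.5793]
eef_rot: [-2.603, 0.124, 0.596]
force: [-4.0, 8.5, -4.4]
gripper_width: 0.0179
```

```bash
python3 t3.py
```

```text
17.15 (array([0.503, 0.046, 0.579]), 'Xel 0.447 Zel 0.433 Xaz -3.12 zt', array([-0.39,  0.46, -0.8 ])) [ 0.81  0.58 -1.39  1.13 -0.08  1.98 -2.26]
    2 (array([0.489, 0.07 , 0.637]), 'Xel 0.400 Zel 0.479 Xaz 3.13 zt', array([-0.33,  0.5 , -0.8 ])) [ 0.81  0.51 -1.39  1.07 -0.16  1.99 -2.31]
    4 (array([0.478, 0.096, 0.694]), 'Xel 0.357 Zel 0.530 Xaz 3.10 zt', array([-0.27,  0.55, -0.79])) [ 0.8   0.46 -1.39  0.99 -0.23  1.99 -2.37]
    6 (array([0.468, 0.121, 0.751]), 'Xel 0.319 Zel 0.587 Xaz 3.07 zt', array([-0.22,  0.6 , -0.77])) [ 0.76  0.43 -1.39  0.88 -0.27  1.99 -2.45]
    8 (array([0.458, 0.145, 0.809]), 'Xel 0.287 Zel 0.649 Xaz 3.05 zt', array([-0.16,  0.65, -0.74])) [ 0.69  0.4  -1.39  0.76 -0.3   1.99 -2.55]
    10 (array([0.445, 0.167, 0.865]), 'Xel 0.262 Zel 0.715 Xaz 3.03 zt', array([-0.11,  0.7 , -0.71])) [ 0.61  0.39 -1.39  0.63 -0.3   1.99 -2.66]
    12 (array([0.429, 0.18 , 0.911]), 'Xel 0.226 Zel 0.790 Xaz 3.01 zt', array([-0.06,  0.74, -0.67])) [ 0.52  0.33 -1.17  0.54 -0.46  1.99 -2.66]
    14 (array([0.413, 0.19 , 0.952]), 'Xel 0.188 Zel 0.865 Xaz 3.00 zt', array([-0.01,  0.78, -0.62])) [ 0.39  0.27 -0.88  0.46 -0.66  1.99 -2.66]
    16 (array([0.398, 0.196, 0.99 ]), 'Xel 0.148 Zel 0.941 Xaz 3.00 zt', array([ 0.03,  0.82, -0.57])) [ 0.23  0.24 -0.52  0.39 -0.89  1.99 -2.66]
```

Request:
send_rows:
  series: [0, 0, 0.3, 0, -1]

```text
clock: 17.25
eef_pos: [0.4996, 0.0524, 0.6032]
eef_rot: [-2.583, 0.164, 0.568]
force: [0.8, -2.0, -2.3]
gripper_width: 0.0181
```

Request:
send_rows:
  series: [0, 0, 0.3, 0, -1]

```text
clock: 17.35
eef_pos: [0.4901, 0.0705, 0.6346]
eef_rot: [-2.564, 0.187, 0.538]
force: [-0.2, 1.1, -0.5]
gripper_width: 0.0181
```

Request:
send_rows:
  series: [0, 0, 0.3, 0, -1]

```text
clock: 17.45
eef_pos: [0.4835, 0.0853, 0.6628]
eef_rot: [-2.545, 0.206, 0.506]
force: [0.1, 1.2, -0.6]
gripper_width: 0.0177
```

Request:
send_rows:
  series: [0, 0, 0.3, 0, -1]

```text
clock: 17.55
eef_pos: [0.478, 0.0993, 0.6901]
eef_rot: [-2.526, 0.224, 0.475]
force: [1.1, -0.3, -1.4]
gripper_width: 0.0182
```

Request:
send_rows:
  series: [0, 0, 0.3, 0, -1]

```text
clock: 17.65
eef_pos: [0.473, 0.1132, 0.7174]
eef_rot: [-2.505, 0.242, 0.445]
force: [0.1, 1.3, -1.3]
gripper_width: 0.0182
```

Request:
send_rows:
  series: [0, 0, 0.3, 0, -1]

```text
clock: 17.75
eef_pos: [0.4681, 0.1268, 0.7447]
eef_rot: [-2.483, 0.258, 0.416]
force: [0.0, -0.0, -1.1]
gripper_width: 0.0183
```

Request:
send_rows:
  series: [0, 0, 0.3, 0, -1]

```text
clock: 17.85
eef_pos: [0.463, 0.14, 0.772]
eef_rot: [-2.459, 0.275, 0.389]
force: [0.4, -0.2, -1.1]
gripper_width: 0.0184
```

Request:
send_rows:
  series: [0, 0, 0.3, 0, -1]

```text
clock: 17.95
eef_pos: [0.4574, 0.1528, 0.7991]
eef_rot: [-2.433, 0.29, 0.363]
force: [1.3, 0.2, -2.6]
gripper_width: 0.0179
```

```bash
python3 t3.py
```

```text
17.95 (array([0.457, 0.152, 0.799]), 'Xel 0.335 Zel 0.614 Xaz 3.02 zt', array([-0.18,  0.64, -0.75])) [ 0.68  0.41 -1.38  0.78 -0.3   1.98 -2.6 ]
    2 (array([0.443, 0.17 , 0.852]), 'Xel 0.305 Zel 0.682 Xaz 3.00 zt', array([-0.13,  0.69, -0.72])) [ 0.61  0.37 -1.31  0.67 -0.37  1.99 -2.66]
    4 (array([0.428, 0.183, 0.898]), 'Xel 0.267 Zel 0.759 Xaz 3.00 zt', array([-0.08,  0.73, -0.68])) [ 0.52  0.3  -1.1   0.59 -0.52  1.99 -2.66]
    6 (array([0.414, 0.193, 0.939]), 'Xel 0.226 Zel 0.836 Xaz 2.99 zt', array([-0.03,  0.77, -0.63])) [ 0.39  0.26 -0.82  0.51 -0.7   1.99 -2.66]
    8 (array([0.4  , 0.199, 0.977]), 'Xel 0.184 Zel 0.913 Xaz 2.98 zt', array([ 0.02,  0.81, -0.58])) [ 0.23  0.22 -0.48  0.44 -0.91  1.99 -2.66]
    10 (array([0.386, 0.2  , 1.008]), 'Xel 0.136 Zel 0.983 Xaz 2.98 zt', array([ 0.06,  0.84, -0.54])) [ 0.15  0.21 -0.29  0.39 -1.04  1.98 -2.66]
    12 (array([0.373, 0.198, 1.034]), 'Xel 0.083 Zel 1.047 Xaz 2.98 zt', array([ 0.1 ,  0.86, -0.49])) [ 0.2   0.2  -0.35  0.35 -1.04  1.94 -2.66]
    14 (array([0.36 , 0.198, 1.059]), 'Xel 0.034 Zel 1.110 Xaz 2.98 zt', array([ 0.13,  0.89, -0.44])) [ 0.24  0.2  -0.41  0.31 -1.04  1.9  -2.66]
    16 (array([0.349, 0.198, 1.084]), 'Xel -0.012 Zel 1.173 Xaz 2.97 zt', array([ 0.16,  0.91, -0.39])) [ 0.28  0.19 -0.46  0.28 -1.04  1.85 -2.66]
```

Request:
send_rows:
  series: [0, 0, 0.3, 0, -1]

```text
clock: 18.05
eef_pos: [0.4512, 0.165, 0.8259]
eef_rot: [-2.406, 0.305, 0.339]
force: [0.6, 0.4, -1.3]
gripper_width: 0.0183
```

Request:
send_rows:
  series: [0, 0, 0.3, 0, -1]

```text
clock: 18.15
eef_pos: [0.4433, 0.1732, 0.8483]
eef_rot: [-2.378, 0.307, 0.312]
force: [0.5, -0.1, -1.0]
gripper_width: 0.0183
```

Request:
send_rows:
  series: [0, 0, 0.3, 0, -1]

```text
clock: 18.25
eef_pos: [0.4354, 0.1805, 0.8695]
eef_rot: [-2.35, 0.309, 0.284]
force: [0.6, -0.5, -1.5]
gripper_width: 0.0183
```

Request:
send_rows:
  series: [0, 0, 0.3, 0, -1]

```text
clock: 18.35
eef_pos: [0.4281, 0.1872, 0.8898]
eef_rot: [-2.322, 0.31, 0.255]
force: [0.0, 0.1, -1.8]
gripper_width: 0.0182
```

Request:
send_rows:
  series: [0, 0, 0.3, 0, -1]

```text
clock: 18.45
eef_pos: [0.4211, 0.1933, 0.9092]
eef_rot: [-2.294, 0.31, 0.225]
force: [0.0, 0.9, -1.3]
gripper_width: 0.0183
```

Request:
send_rows:
  series: [0, 0, 0.3, 0, -1]

```text
clock: 18.55
eef_pos: [0.4143, 0.1987, 0.9277]
eef_rot: [-2.266, 0.309, 0.196]
force: [1.1, 0.9, -1.8]
gripper_width: 0.0181
```

```bash
cat > t5.py <<'E'
from sim import *
from plant import ctrl
s=ctrl.read_state();q0=np.clip(np.array(s['qpos']),LO+1e-3,HI-1e-3);print(s['clock'],s['eef_pos'],info(q0),q0.round(2))
x0=fk(q0,P)[0]
for mid in([.45,.15,.5],[.5,.2,.45],[.5,.0,.45]):
  for w in(2.9,3.1,3.28):
    d=np.array(mid)-x0; q=q0
    q=call(q,[[*(d*min(1,i/12)),w/2*i/14] for i in range(1,15)]);a=info(q)
    q=call(q,[[0,0,0,w/2*i/14] for i in range(1,15)]);b=info(q);qb=q
    d=np.array([.43,.2,.12])-fk(q,P)[0]; q=call(q,[[*(d*min(1,i/10)),0] for i in range(1,14)])
    print(mid,w,a[1],'|',b[1],'|',info(q),q.round(2))
E
python3 t5.py
```

```text
18.55 [0.41433843 0.19868275 0.92768072] (array([0.414, 0.198, 0.928]), 'Xel 0.243 Zel 0.806 Xaz 2.98 zt', array([-0.04,  0.76, -0.65])) [ 0.39  0.25 -0.82  0.54 -0.69  1.98 -2.66]
[0.45, 0.15, 0.5] 2.9 Xel 0.187 Zel 0.794 Xaz -1.92 zt | Xel 0.187 Zel 0.794 Xaz -0.47 zt | (array([0.43, 0.2 , 0.12]), 'Xel 0.187 Zel 0.794 Xaz -0.47 zt', array([-0.21, -0.71, -0.68])) [-1.16  0.73  0.58  1.81  0.13  1.36  0.38]
[0.45, 0.15, 0.5] 3.1 Xel 0.176 Zel 0.786 Xaz -1.85 zt | Xel 0.176 Zel 0.786 Xaz -0.30 zt | (array([0.43, 0.2 , 0.12]), 'Xel 0.176 Zel 0.786 Xaz -0.30 zt', array([-0.1 , -0.72, -0.68])) [-1.16  0.68  0.5   1.87  0.25  1.29  0.4 ]
[0.45, 0.15, 0.5] 3.28 Xel 0.160 Zel 0.776 Xaz -1.82 zt | Xel 0.160 Zel 0.776 Xaz -0.18 zt | (array([0.43, 0.2 , 0.12]), 'Xel 0.160 Zel 0.776 Xaz -0.18 zt', array([-0.01, -0.72, -0.7 ])) [-1.13  0.63  0.41  1.91  0.34  1.24  0.4 ]
[0.5, 0.2, 0.45] 2.9 Xel 0.199 Zel 0.789 Xaz -1.90 zt | Xel 0.199 Zel 0.789 Xaz -0.45 zt | (array([0.43, 0.2 , 0.12]), 'Xel 0.199 Zel 0.789 Xaz -0.45 zt', array([-0.19, -0.71, -0.68])) [-1.24  0.76  0.69  1.83  0.08  1.34  0.44]
[... 447 characters left out ...]
 1.21  0.37]
[0.5, 0.0, 0.45] 2.9 Xel 0.189 Zel 0.744 Xaz -1.95 zt | Xel 0.189 Zel 0.744 Xaz -0.50 zt | (array([0.43, 0.2 , 0.12]), 'Xel 0.189 Zel 0.744 Xaz -0.50 zt', array([-0.21, -0.67, -0.71])) [-0.65  0.64 -0.14  1.8   0.42  1.46 -0.  ]
[0.5, 0.0, 0.45] 3.1 Xel 0.179 Zel 0.730 Xaz -1.90 zt | Xel 0.179 Zel 0.730 Xaz -0.35 zt | (array([0.43, 0.2 , 0.12]), 'Xel 0.179 Zel 0.730 Xaz -0.35 zt', array([-0.11, -0.68, -0.72])) [-0.55  0.63 -0.32  1.84  0.55  1.45 -0.01]
[0.5, 0.0, 0.45] 3.28 Xel 0.169 Zel 0.717 Xaz -1.88 zt | Xel 0.169 Zel 0.717 Xaz -0.24 zt | (array([0.43, 0.2 , 0.12]), 'Xel 0.169 Zel 0.717 Xaz -0.24 zt', array([-0.03, -0.68, -0.73])) [-0.5   0.62 -0.42  1.87  0.63  1.44  0.01]
```

Request:
send_rows:
  series: [0.003, -0.004, -0.036, 0, -1, 0.006, -0.008, -0.071, 0, -1, 0.009, -0.012, -0.107, 0.05, -1, 0.012, -0.016, -0.143, 0.1, -1, 0.015, -0.02, -0.178, 0.2, -1, 0.018, -0.025, -0.214, 0.32, -1, 0.021, -0.029, -0.25, 0.44, -1, 0.024, -0.033, -0.286, 0.56, -1, 0.027, -0.037, -0.321, 0.68, -1, 0.03, -0.041, -0.357, 0.8, -1, 0.033, -0.045, -0.393, 0.92, -1, 0.036, -0.049, -0.428, 1.04, -1, 0.036, -0.049, -0.428, 1.16, -1, 0.036, -0.049, -0.428, 1.28, -1, 0.036, -0.049, -0.428, 1.4, -1, 0.036, -0.049, -0.428, 1.52, -1, 0.036, -0.049, -0.428, 1.64, -1]

```text
clock: 20.25
eef_pos: [0.4408, 0.1266, 0.3888]
eef_rot: [-2.147, -1.305, 0.846]
force: [2.3, 0.1, -0.7]
gripper_width: 0.0182
```

Request:
send_rows:
  series: [0, 0, 0, 0.12, -1, 0, 0, 0, 0.24, -1, 0, 0, 0, 0.36, -1, 0, 0, 0, 0.48, -1, 0, 0, 0, 0.6, -1, 0, 0, 0, 0.72, -1, 0, 0, 0, 0.84, -1, 0, 0, 0, 0.96, -1, 0, 0, 0, 1.08, -1, 0, 0, 0, 1.2, -1, 0, 0, 0, 1.32, -1, 0, 0, 0, 1.44, -1, 0, 0, 0, 1.56, -1, 0, 0, 0, 1.64, -1, 0, 0, 0, 1.64, -1]

```text
clock: 21.75
eef_pos: [0.4409, 0.1267, 0.3881]
eef_rot: [-1.039, -2.685, 1.253]
force: [0.3, 0.4, 0.4]
gripper_width: 0.0181
```

```bash
cat > st2.py <<'E'
from h import *
s=ctrl.read_state();M=R.from_rotvec(s['eef_rot']).as_matrix();p=s['eef_pos']
X,Z,Y=-M[:,0],-M[:,1],-M[:,2]
g=p+.008*Y   # grasp point (behind TCP)
B=g+.112*X-.055*Z
print('t',s['clock'],'tcp',p.round(4),'q',np.round(s['qpos'],2),'Xel %.3f Zel %.3f Xaz %.3f'%(np.arcsin(X[2]),np.arcsin(Z[2]),np.arctan2(X[1],X[0])),'F',np.round(s['force'],1))
print('zt',M[:,2].round(3),'blade centre',B.round(3),'edge rear/front low',[(B+a*.0425*X-.027*Y).round(3).tolist() for a in(-1,1)],'handle rear low z',(g-.049*X)[2]-.01)
E
python3 st2.py; python3 - <<'E'
from h import *
a=snap('wrist','w3');cv2.imwrite('pics/w3b.png',cv2.resize(a,(640,480))[:,:,::-1])
E
```

```text
t 21.75 tcp [0.4409 0.1267 0.3881] q [-1.29  0.44  0.92  1.66  0.27  1.77  0.5 ] Xel 0.266 Zel 0.752 Xaz -0.628 F [0.3 0.4 0.4]
zt [-0.266 -0.682 -0.681] blade centre [0.562 0.094 0.385] edge rear/front low [[0.521, 0.1, 0.356], [0.588, 0.052, 0.378]] handle rear low z 0.3706673805241482
```

View pics/w3b.png

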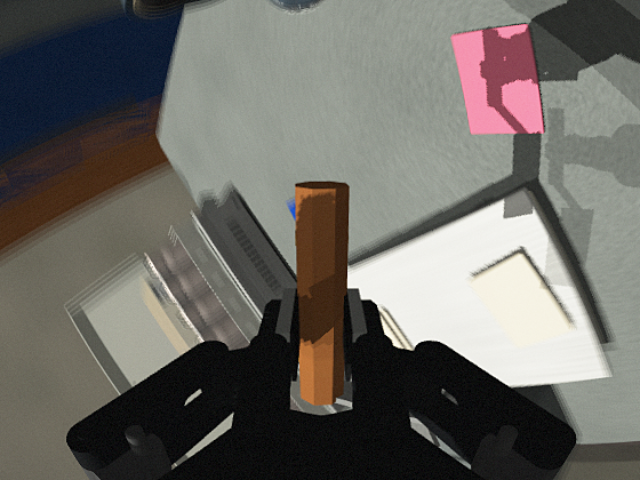

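Request:
send_rows:
  series: [0, 0.015, -0.02, 0.11, -1, -0.003, 0.03, -0.06, 0.22, -1, -0.006, 0.045, -0.1, 0.33, -1, -0.01, 0.06, -0.145, 0.44, -1, -0.015, 0.073, -0.19, 0.55, -1, -0.021, 0.073, -0.235, 0.55, -1, -0.021, 0.073, -0.28, 0.55, -1, -0.021, 0.073, -0.32, 0.55, -1, -0.021, 0.073, -0.34, 0.55, -1, -0.021, 0.073, -0.345, 0.55, -1, -0.021, 0.073, -0.35, 0.55, -1]

```text
clock: 22.9
eef_pos: [0.4185, 0.1993, 0.0386]
eef_rot: [0.247, 2.687, -1.137]
force: [-4.1, -1.4, 7.0]
gripper_width: 0.0185
```

```bash
python3 st2.py
```

```text
t 22.9 tcp [0.4185 0.1993 0.0386] q [-1.36  0.81  0.62  2.02  0.27  0.95  0.39] Xel 0.262 Zel 0.757 Xaz -0.073 F [-4.1 -1.4  7. ]
zt [ 0.13  -0.722 -0.679] blade centre [0.538 0.235 0.035] edge rear/front low [[0.501, 0.218, 0.006], [0.583, 0.212, 0.028]] handle rear low z 0.02133127970098314
```

Request:
send_rows:
  series: [0, 0, 0, 0, 0, 0, 0.005, 0.002, 0, 0, -0.004, 0.025, 0.02, 0, 0, -0.008, 0.05, 0.05, 0, 0, -0.012, 0.075, 0.085, 0, 0.2, -0.016, 0.09, 0.12, 0, 0.4, -0.02, 0.1, 0.15, 0, 0.4]
  newtons: 60

```text
clock: 23.6
eef_pos: [0.3988, 0.3016, 0.1915]
eef_rot: [0.246, 2.688, -1.129]
force: [0.2, -0.6, -0.2]
gripper_width: 0.0602
```

```bash
python3 st2.py; python3 - <<'E'
from h import *
a=snap('wrist','w4');cv2.imwrite('pics/w4b.png',cv2.resize(a,(800,600),interpolation=cv2.INTER_CUBIC)[:,:,::-1])
E
```

```text
t 23.6 tcp [0.3988 0.3016 0.1915] q [-1.49  0.62  0.66  1.81  0.27  1.36  0.43] Xel 0.264 Zel 0.752 Xaz -0.073 F [ 0.2 -0.6 -0.2]
zt [ 0.132 -0.719 -0.682] blade centre [0.519 0.338 0.189] edge rear/front low [[0.481, 0.321, 0.159], [0.563, 0.315, 0.181]] handle rear low z 0.17416282565231997
```

View pics/w4b.png

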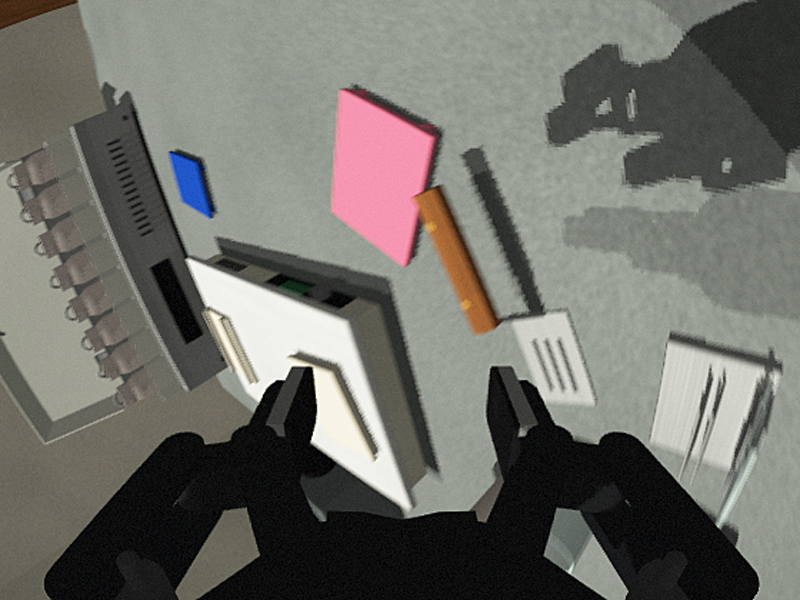

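```bash
python3 - <<'E'
from h import *
b=[at('wrist',u*.7,v*.7,.0025) for u,v in [(513,320),(568,310),(596,404),(546,398)]]
print(np.round(b,3)); c=np.mean(b,0); d=(b[2]+b[3]-b[0]-b[1]);print('blade c',c.round(4),'az',np.arctan2(d[1],d[0]))
h=[at('wrist',u*.7,v*.7,.055) for u,v in [(427,193),(486,331)]];print(np.round(h,4));e=h[1]-h[0];print('handle c',np.mean(h,0).round(4),np.linalg.norm(e),np.arctan2(e[1],e[0]))
for a in(0,):
    az=np.arctan2(d[1],d[0]);print('handle from blade',c+[-.112*np.cos(az),-.112*np.sin(az),.055])
t=[at('wrist',u*.7,v*.7,.08) for u,v in [(288,355),(331,357),(376,457)]];print('tile',np.round(t,3))
E
```

```text
[[0.508 0.211 0.003]
 [0.488 0.263 0.003]
 [0.573 0.286 0.003]
 [0.585 0.236 0.003]]
blade c [0.5385 0.249  0.0025] az 0.2891838343504936
[[0.3821 0.1975 0.055 ]
 [0.4826 0.2248 0.055 ]]
handle c [0.4324 0.2112 0.055 ] 0.10416681820756965 0.2655994867866198
handle from blade [0.43116914 0.21701975 0.0575    ]
tile [[ 0.582 -0.07   0.08 ]
 [ 0.549  0.039  0.08 ]
 [ 0.694  0.05   0.08 ]]
```

```bash
python3 - <<'E'
from h import *
s=ctrl.read_state();M=R.from_rotvec(s['eef_rot']).as_matrix();p=s['eef_pos'];y=M[:,1]
print('y',y.round(3)); w=.275+np.pi/2-np.arctan2(y[1],y[0]); w=(w+np.pi/2)%np.pi-np.pi/2
N=R.from_rotvec([0,0,w]).as_matrix()@M; t=np.array([.432,.213,.055])+.008*N[:,2]
print('yaw',w,'newz',N[:,2].round(3),'newx',N[:,0].round(3),'shift',(t-p).round(4),'pre',(t-.07*N[:,2]-p).round(4))
E
```

```text
y [ 0.237  0.696 -0.678]
yaw 0.6028622654625986 newz [ 0.517 -0.512 -0.686] newx [-0.832 -0.488 -0.264] shift [ 0.0361 -0.0951 -0.1455] pre [-0.0001 -0.0593 -0.0975]
```

Request:
send_rows:
  series: [0, -0.012, -0.02, 0.12, 0, 0, -0.024, -0.04, 0.24, 0, 0, -0.036, -0.06, 0.36, 0, 0, -0.048, -0.08, 0.48, 0, 0, -0.059, -0.097, 0.6, 0, 0.012, -0.071, -0.113, 0.6, 0, 0.024, -0.083, -0.129, 0.6, 0, 0.036, -0.095, -0.145, 0.6, 0, 0.036, -0.095, -0.145, 0.6, 0, 0.036, -0.095, -0.145, 0.6, -1, 0.036, -0.095, -0.145, 0.6, -1, 0.036, -0.095, -0.145, 0.6, -1, 0.036, -0.095, -0.145, 0.6, -1, 0.036, -0.095, -0.145, 0.6, -1]
  newtons: 100

```text
clock: 25.05
eef_pos: [0.4359, 0.2097, 0.0501]
eef_rot: [-0.527, 2.488, -0.917]
force: [-0.9, -0.1, -0.4]
gripper_width: 0.0185
```

Request:
send_rows:
  series: [0, 0, 0.03, 0, -1, 0, -0.01, 0.06, 0, -1, 0, -0.01, 0.1, 0, -1, 0, -0.01, 0.1, 0, -1]

```text
clock: 25.45
eef_pos: [0.4373, 0.2002, 0.1532]
eef_rot: [-0.521, 2.489, -0.908]
force: [0.6, 0.7, -0.7]
gripper_width: 0.0181
```

```bash
python3 st2.py; python3 - <<'E'
from h import *
a=snap('wrist','w5');t=snap('top','t5')
x=cv2.resize(a[:330,60:480],(400,314)); b=cv2.resize(t[90:250,170:400],(400,278),interpolation=cv2.INTER_CUBIC)
cv2.imwrite('pics/w5b.png',np.vstack([x,b])[:,:,::-1])
E
```

```text
t 25.45 tcp [0.4373 0.2002 0.1532] q [-1.56  0.46  0.73  2.24  0.76  0.78  0.49] Xel 0.273 Zel 0.738 Xaz 0.525 F [ 0.6  0.7 -0.7]
zt [ 0.517 -0.508 -0.689] blade centre [0.516 0.298 0.152] edge rear/front low [[0.494, 0.263, 0.122], [0.565, 0.304, 0.145]] handle rear low z 0.13550109695565624
```

View pics/w5b.png

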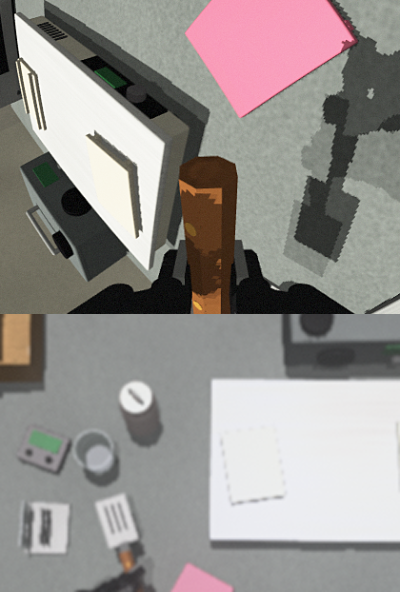

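```bash
python3 - <<'E'
from h import *
f=lambda cx,cy,z: at('top',170+cx/1.739,90+(cy-314)/1.7375,z)
T=np.array([f(*c,.08) for c in [(221,433),(273,424),(287,497),(232,504)]]);print(T.round(3));c=T.mean(0)
d=(T[0]+T[1]-T[2]-T[3]);print('tile c',c.round(4),'az',np.arctan2(d[1],d[0]),np.linalg.norm(d)/2,np.linalg.norm(T[0]+T[3]-T[1]-T[2])/2)
B=np.array([f(*c,.105) for c in [(95,503),(127,493),(137,540),(107,550)]]);c=B.mean(0);d=B[0]+B[1]-B[2]-B[3]
print(B.round(3),'blade c',c.round(4),'az',np.arctan2(d[1],d[0]),np.linalg.norm(d)/2)
E
```

```text
[[ 0.69   0.045  0.08 ]
 [ 0.705 -0.05   0.08 ]
 [ 0.57  -0.071  0.08 ]
 [ 0.559  0.028  0.08 ]]
tile c [ 0.6311 -0.0123  0.08  ] az 0.1394043335180204 0.13436891982808588 0.09796507479452443
[[0.562 0.27  0.105]
 [0.579 0.214 0.105]
 [0.495 0.197 0.105]
 [0.479 0.25  0.105]] blade c [0.5286 0.2327 0.105 ] az 0.22301944003962157 0.08573354638511287
```

```bash
cat > t6.py <<'E'
from sim import *
from plant import ctrl
s=ctrl.read_state();q0=np.clip(np.array(s['qpos']),LO+1e-3,HI-1e-3)
x0,A0=fk(q0,P)
def ik(t,w,q):
    tA=R.from_rotvec([0,0,w])*A0; best=None
    for k in range(12):
        g=q if k==0 else np.clip(q+np.random.randn(7)*.5,LO+.01,HI-.01)
        r=least_squares(lambda v:np.r_[fk(v,P)[0]-t,.3*(tA*fk(v,P)[1].inv()).as_rotvec(),.001*(v-q)],g,bounds=(LO,HI))
        if best is None or r.cost<best.cost: best=r
    return best
for n,t,w in [('pre',[.409,-.054,.132],-.11),('ins',[.51,-.04,.117],-.11),('back',[.44,-.05,.14],-.11),('rot45',[.47,.05,.14],-.8),('tipA',[.36,-.05,.117],-.11),('tipA45',[.42,.06,.117],-.8),('tipB',[.47,.0,.22],-.8)]:
    b=ik(np.array(t),w,q0);print(n,b.cost.round(6),np.abs(b.fun[:6]).max().round(4),b.x.round(2))
q=call(q0,[[-.028*i/6,-.254*i/6,-.02*i/6,-.11*i/6] for i in range(1,7)]+[[-.028,-.254,-.02,-.11]]*3);print(info(q),q.round(2))
E
python3 t6.py
```

```text
pre 0.000135 0.0101 [ 0.59  0.7  -1.39  2.45  1.46  1.53  0.13]
ins 0.0 0.0 [-1.21  0.62  1.02  2.39  1.18  0.26  0.38]
back 3e-06 0.0001 [ 0.11  0.33 -0.68  2.45  1.42  1.02  0.17]
rot45 0.0 0.0 [-1.15  0.62  0.76  2.05  0.37  1.02  0.51]
tipA 0.001195 0.03 [ 0.51  0.72 -1.39  2.45  1.34  1.58  0.07]
tipA45 0.0 0.0 [-1.22  0.62  0.75  2.15  0.35  0.97  0.43]
tipB 0.0 0.0 [-1.18  0.47  0.88  2.06  0.46  1.1   0.6 ]
(array([ 0.438, -0.04 ,  0.14 ]), 'Xel 0.244 Zel 0.740 Xaz 0.39 zt', array([ 0.43, -0.58, -0.7 ])) [-0.38  0.27 -0.16  2.45  1.3   0.88  0.23]
```

```bash
cat > t7.py <<'E'
exec(open('t6.py').read().split("for n,t,w")[0])
pi=np.pi
for sgn in(1,-1):
  for n,t,w in [('grip',[.43,.2,.06],sgn*pi),('gripup',[.4,.25,.15],sgn*pi),('pre',[.409,-.054,.132],sgn*pi-.11),('ins',[.51,-.04,.117],sgn*pi-.11),('tipA',[.36,-.05,.117],sgn*pi-.11),('tipB',[.44,-.05,.22],sgn*pi-.11),('rot45A',[.42,.06,.117],sgn*pi-.8),('rot90A',[.58,.12,.12],sgn*pi-1.7),('rot90B',[.58,.06,.22],sgn*pi-1.7)]:
    b=ik(np.array(t),w,q0);print(sgn,n,b.cost.round(6),np.abs(b.fun[:6]).max().round(4),b.x.round(2))
E
python3 t7.py
```

```text
1 grip 3e-06 0.0 [-0.62  0.79  0.64  1.97 -0.96  1.45 -0.53]
1 gripup 3e-06 0.0 [-0.81  0.63  0.75  2.   -0.95  1.52 -0.68]
1 pre 3e-06 0.0 [-0.31  0.76  0.89  1.95 -0.7   1.64 -0.27]
1 ins 3e-06 0.0 [-0.25  0.84  0.77  1.73 -0.77  1.7  -0.42]
1 tipA 2e-06 0.0 [-0.32  0.74  0.91  2.07 -0.69  1.57 -0.2 ]
1 tipB 3e-06 0.0 [-0.37  0.67  0.97  1.84 -0.66  1.81 -0.38]
1 rot45A 4e-06 0.0 [ 0.09  0.45  0.2   2.25 -1.04  1.07 -0.85]
1 rot90A 6e-06 0.0 [ 0.81  0.71 -1.14  2.27  2.47  0.24  1.03]
1 rot90B 5.4e-05 0.0061 [ 1.13  0.62 -1.39  2.16  0.84  0.22  2.66]
-1 grip 3e-06 0.0 [-0.62  0.79  0.64  1.97 -0.96  1.45 -0.53]
-1 gripup 3e-06 0.0 [-0.81  0.63  0.75  2.   -0.95  1.52 -0.68]
-1 pre 3e-06 0.0 [-0.31  0.76  0.89  1.95 -0.7   1.64 -0.27]
-1 ins 3e-06 0.0 [-0.25  0.84  0.77  1.73 -0.77  1.7  -0.42]
-1 tipA 2e-06 0.0 [-0.32  0.74  0.91  2.07 -0.69  1.57 -0.2 ]
-1 tipB 3e-06 0.0 [-0.37  0.67  0.97  1.84 -0.66  1.81 -0.38]
-1 rot45A 4e-06 0.0 [ 0.09  0.45  0.2   2.25 -1.04  1.07 -0.85]
-1 rot90A 8e-06 0.0001 [ 0.61  0.54 -0.84  2.28  3.44  0.22 -0.04]
-1 rot90B 1.1e-05 0.0014 [ 0.93  0.37 -1.02  2.18 -1.04  0.22 -1.83]
```

```bash
cat > t8.py <<'E'
exec(open('t6.py').read().split("for n,t,w")[0])
q=call(q0,[[0,.01,-.05,0],[0,.01,-.1,0]]); q=call(q,[[-.025,.025,.035,0],[-.05,.05,.07,0],[-.05,.05,.12,0],[-.05,.03,.17,0],[-.05,.02,.22,0]]);print(info(q),q.round(2))
a=fk(q,P)[0]
for k in range(2):
    q=call(q,[[.02*i/12,-.02*i/12,0,-1.57*i/12] for i in range(1,13)]);print(info(q),q.round(2))
E
python3 t8.py
```

```text
(array([0.385, 0.232, 0.266]), 'Xel 0.269 Zel 0.741 Xaz 0.53 zt', array([ 0.52, -0.51, -0.69])) [-1.72  0.2   0.7   2.16  0.72  1.16  0.55]
(array([0.405, 0.212, 0.266]), 'Xel 0.269 Zel 0.741 Xaz -1.04 zt', array([-0.51, -0.52, -0.69])) [-1.23  0.66  0.91  1.67 -0.12  1.78  0.2 ]
(array([0.425, 0.192, 0.266]), 'Xel 0.269 Zel 0.741 Xaz -2.61 zt', array([-0.52,  0.51, -0.69])) [-0.98  0.72  1.27  1.89 -0.92  1.94 -0.57]
```

Request:
send_rows:
  series: [0, 0.005, -0.04, 0, -1, 0, 0.01, -0.08, 0, -1, 0, 0.01, -0.1, 0, -1, 0, 0.01, -0.103, 0, -1, 0, 0.01, -0.102, 0, 0, 0, 0.01, -0.102, 0, 0, 0, 0.01, -0.102, 0, 0, -0.025, 0.035, -0.068, 0, 0, -0.05, 0.06, -0.033, 0, 0, -0.055, 0.06, 0.02, 0, 0, -0.055, 0.05, 0.07, 0, 0, -0.05, 0.04, 0.12, 0, 0]

```text
clock: 26.75
eef_pos: [0.3847, 0.2411, 0.2667]
eef_rot: [-0.529, 2.489, -0.912]
force: [0.3, -0.1, 0.2]
gripper_width: 0.0428
```

```bash
python3 st2.py
```

```text
t 26.75 tcp [0.3847 0.2411 0.2667] q [-1.74  0.22  0.71  2.14  0.71  1.16  0.56] Xel 0.268 Zel 0.741 Xaz 0.529 F [ 0.3 -0.1  0.2]
zt [ 0.517 -0.509 -0.689] blade centre [0.463 0.339 0.265] edge rear/front low [[0.441, 0.304, 0.235], [0.512, 0.346, 0.257]] handle rear low z 0.24919064868219543
```

Request:
send_rows:
  series: [0.005, -0.005, 0, -0.131, 0, 0.01, -0.01, 0, -0.262, 0, 0.015, -0.015, 0, -0.393, 0, 0.02, -0.02, 0, -0.524, 0, 0.025, -0.025, 0, -0.654, 0, 0.03, -0.03, 0, -0.785, 0, 0.035, -0.03, 0, -0.916, 0, 0.04, -0.03, 0, -1.047, 0, 0.04, -0.03, 0, -1.178, 0, 0.04, -0.03, 0, -1.309, 0, 0.04, -0.03, 0, -1.44, 0, 0.04, -0.03, 0, -1.571, 0]

```text
clock: 27.95
eef_pos: [0.4248, 0.2115, 0.2663]
eef_rot: [-1.502, -2.301, 1.156]
force: [-0.0, -0.2, -0.6]
gripper_width: 0.0428
```

Request:
send_rows:
  series: [0.005, -0.005, -0.005, -0.131, 0, 0.01, -0.01, -0.01, -0.262, 0, 0.015, -0.015, -0.015, -0.393, 0, 0.02, -0.02, -0.02, -0.524, 0, 0.025, -0.025, -0.025, -0.654, 0, 0.03, -0.029, -0.03, -0.785, 0, 0.035, -0.029, -0.035, -0.916, 0, 0.04, -0.029, -0.04, -1.047, 0, 0.042, -0.029, -0.04, -1.178, 0, 0.042, -0.029, -0.045, -1.309, 0, 0.042, -0.029, -0.05, -1.44, 0, 0.042, -0.029, -0.055, -1.571, 0]

```text
clock: 29.15
eef_pos: [0.467, 0.1821, 0.211]
eef_rot: [-2.353, -0.486, 0.563]
force: [-0.1, -0.3, -1.2]
gripper_width: 0.0429
```

```bash
python3 st2.py; python3 - <<'E'
from h import *
s=ctrl.read_state();M=R.from_rotvec(s['eef_rot']).as_matrix();p=s['eef_pos'];y=M[:,1]
w=.275+np.pi/2-np.arctan2(y[1],y[0]); w=(w+np.pi/2)%np.pi-np.pi/2
N=R.from_rotvec([0,0,w]).as_matrix()@M; t=np.array([.433,.2138,.0556])+.008*N[:,2]
print('yaw',w,'newz',N[:,2].round(3),'shift',(t-p).round(4),'pre',(t-.07*N[:,2]-p).round(4))
E
```

```text
t 29.15 tcp [0.467  0.1821 0.211 ] q [-0.85  0.82  1.16  1.83 -0.97  1.9  -0.52] Xel 0.268 Zel 0.741 Xaz -2.624 F [-0.1 -0.3 -1.2]
zt [-0.511  0.515 -0.689] blade centre [0.388 0.085 0.209] edge rear/front low [[0.41, 0.119, 0.179], [0.338, 0.079, 0.202]] handle rear low z 0.19356172686536383
yaw 0.011516706196255555 newz [-0.517  0.509 -0.689] shift [-0.0381  0.0358 -0.1609] pre [-0.0019  0.0002 -0.1127]
```

Regrip from the other side.

Request:
send_rows:
  series: [0, 0, -0.04, 0.01, 0, 0, 0, -0.08, 0.01, 0, -0.002, 0, -0.112, 0.01, 0, -0.014, 0.012, -0.128, 0.01, 0, -0.026, 0.024, -0.145, 0.01, 0, -0.038, 0.036, -0.161, 0.01, 0, -0.038, 0.036, -0.161, 0.01, 0, -0.038, 0.036, -0.161, 0.01, -1, -0.038, 0.036, -0.161, 0.01, -1, -0.038, 0.036, -0.161, 0.01, -1, -0.038, 0.036, -0.161, 0.01, -1, -0.038, 0.036, -0.161, 0.01, -1]
  newtons: 110

```text
clock: 30.35
eef_pos: [0.4298, 0.2178, 0.0504]
eef_rot: [-2.352, -0.498, 0.566]
force: [1.0, -0.4, 3.7]
gripper_width: 0.0177
```

```bash
python3 st2.py; cat > t9.py <<'E'
from sim import *
from plant import ctrl
s=ctrl.read_state();q0=np.clip(np.array(s['qpos']),LO+1e-3,HI-1e-3);x0=fk(q0,P)[0]
q=call(q0,[[0,0,.05,0],[0,-.03,.09,0],[0,-.07,.09,-.05],[0,-.11,.09,-.11],[0,-.15,.09,-.13],[0,-.19,.09,-.13],[0,-.23,.09,-.13],[0,-.27,.09,-.13],[-.02,-.27,.085,-.13],[-.02,-.27,.085,-.13]]);print(info(q),q.round(2))
E
python3 t9.py
```

```text
t 30.35 tcp [0.4298 0.2178 0.0504] q [-0.71  0.85  0.74  1.96 -1.04  1.5  -0.48] Xel 0.267 Zel 0.741 Xaz -2.615 F [ 1.  -0.4  3.7]
zt [-0.514  0.51  -0.689] blade centre [0.352 0.12  0.048] edge rear/front low [[0.373, 0.155, 0.019], [0.302, 0.114, 0.041]] handle rear low z 0.03300744892603902
(array([ 0.411, -0.053,  0.135]), 'Xel 0.267 Zel 0.741 Xaz -2.74 zt', array([-0.44,  0.57, -0.69])) [-0.32  0.77  0.92  1.95 -0.72  1.66 -0.26]
```

Request:
send_rows:
  series: [0, 0, 0.05, 0, -1, 0, -0.01, 0.095, 0, -1, -0.003, -0.05, 0.1, -0.03, -1, -0.006, -0.09, 0.1, -0.06, -1, -0.01, -0.13, 0.1, -0.09, -1, -0.014, -0.17, 0.1, -0.12, -1, -0.02, -0.21, 0.1, -0.12, -1, -0.027, -0.25, 0.095, -0.12, -1, -0.027, -0.262, 0.083, -0.12, -1, -0.027, -0.262, 0.083, -0.12, -1]

```text
clock: 31.35
eef_pos: [0.4023, -0.0457, 0.1322]
eef_rot: [-2.365, -0.348, 0.512]
force: [-0.2, -0.2, -0.6]
gripper_width: 0.0178
```

```bash
python3 st2.py; python3 - <<'E'
from h import *
t=snap('top','t6');a=snap('wrist','w6')
b=cv2.resize(t[130:230,270:400],(780,600),interpolation=cv2.INTER_CUBIC)
cv2.imwrite('pics/t6b.png',b[:,:,::-1])
E
```

```text
t 31.35 tcp [ 0.4023 -0.0457  0.1322] q [-0.33  0.75  0.91  1.97 -0.71  1.64 -0.27] Xel 0.270 Zel 0.739 Xaz -2.739 F [-0.2 -0.2 -0.6]
zt [-0.449  0.568 -0.689] blade centre [ 0.313 -0.133  0.13 ] edge rear/front low [[0.338, -0.101, 0.101], [0.263, -0.133, 0.123]] handle rear low z 0.11464657086370199
```

View pics/t6b.png

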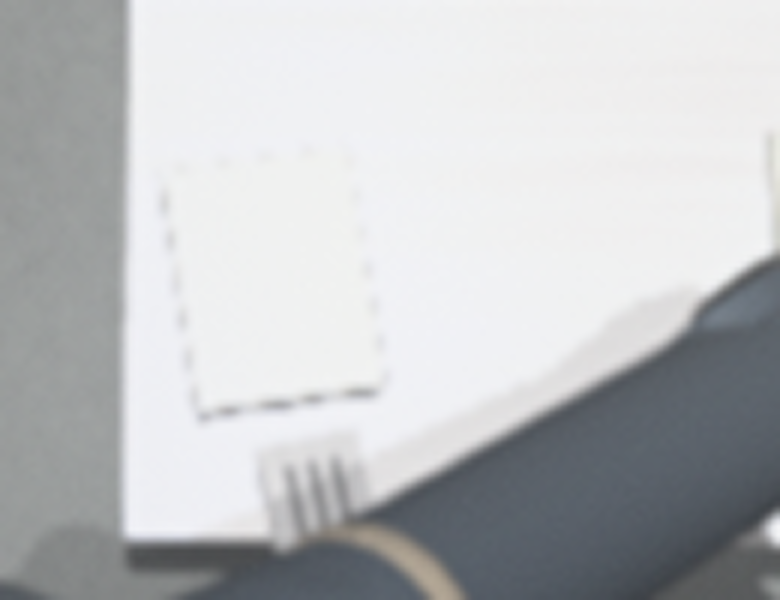

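```bash
cat > m.py <<'E'
from h import *
g=lambda c,z: at('top',270+c[0]/6,130+c[1]/6,z)
T=np.array([g(c,.078) for c in [(162,165),(352,150),(384,388),(202,414)]]);c=T.mean(0);d=T[0]+T[1]-T[2]-T[3];az=np.arctan2(d[1],d[0])
e=T[3]-T[2];print('tile c',c.round(4),'az side',az,'az from front',np.arctan2(e[1],e[0])-np.pi/2,'L',np.linalg.norm(d)/2)
B=np.array([g(c,.085) for c in [(260,450),(357,432)]]);e=B[0]-B[1];S=[g((290,465),.085)-g((305,530),.085),g((315,460),.085)-g((325,525),.085),g((340,458),.085)-g((350,515),.085)];s=sum(S)
print('blade tip c',B.mean(0).round(4),'az',np.arctan2(e[1],e[0])-np.pi/2,np.arctan2(s[1],s[0]),np.linalg.norm(e))
a=.135;u=np.array([np.cos(a),np.sin(a),0]);v=np.array([-u[1],u[0],0]);D=B.mean(0)-c;print('tip rel tile centre along',D@u,'lat',D@v)
E
python3 m.py
```

```text
tile c [ 0.6317 -0.0131  0.078 ] az side 0.11488818227024011 az from front 0.12381287126259033 L 0.13131524598453648
blade tip c [ 0.5444 -0.0274  0.085 ] az 0.16532582527836337 0.1522325081348956 0.05117275203477167
tip rel tile centre along -0.08850146744510883 lat -0.0024135057456944084
```

Request:
send_rows:
  series: [0, 0.005, 0, -0.018, -1, -0.001, 0.009, -0.005, -0.036, -1, -0.001, 0.009, -0.01, -0.036, -1, -0.001, 0.009, -0.014, -0.036, -1, -0.001, 0.009, -0.0145, -0.036, -1, -0.001, 0.009, -0.0145, -0.036, -1]

```text
clock: 32.05
eef_pos: [0.4018, -0.0342, 0.1184]
eef_rot: [-2.364, -0.311, 0.495]
force: [-0.7, -0.7, -1.0]
gripper_width: 0.0176
```

```bash
python3 st2.py; python3 - <<'E'
from h import *
t=snap('top','t7');s=snap('scene','s7')
m=ctrl.camera_model('scene');W=np.array(m['camera_from_world'])
p=W@[.56,-.03,.07,1];u=m['cx']+m['fx']*p[0]/-p[2];v=m['cy']-m['fy']*p[1]/-p[2];print(u,v)
u,v=int(u),int(v)
a=cv2.resize(t[150:230,280:380],(400,320),interpolation=cv2.INTER_CUBIC);b=cv2.resize(s[v-40:v+40,u-50:u+50],(400,320),interpolation=cv2.INTER_CUBIC)
cv2.imwrite('pics/t7b.png',np.hstack([a,b])[:,:,::-1])
E
```

```text
t 32.05 tcp [ 0.4018 -0.0342  0.1184] q [-0.33  0.77  0.9   2.   -0.76  1.61 -0.28] Xel 0.268 Zel 0.742 Xaz -2.770 F [-0.7 -0.7 -1. ]
zt [-0.43   0.584 -0.688] blade centre [ 0.309 -0.118  0.116] edge rear/front low [[0.336, -0.088, 0.087], [0.26, -0.118, 0.109]] handle rear low z 0.10092516533842084
255.25498428767054 216.78331886704515
```

View pics/t7b.png

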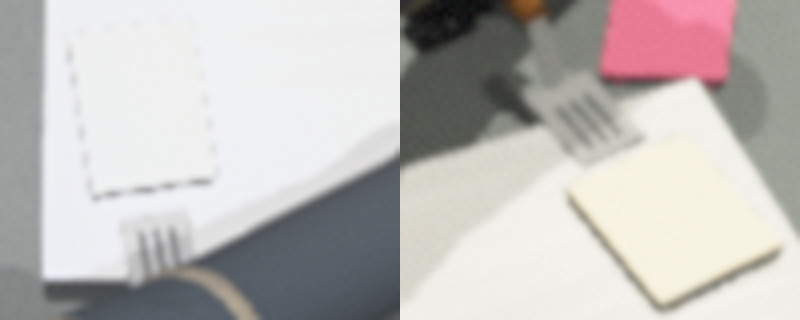

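Request:
send_rows:
  series: [0.002, -0.003, -0.001, 0, -1, 0.012, -0.002, -0.001, 0, -1, 0.022, 0, -0.001, 0, -1, 0.032, 0.001, -0.001, 0, -1, 0.042, 0.002, -0.001, 0, -1, 0.042, 0.002, -0.001, 0, -1]

```text
clock: 32.75
eef_pos: [0.4454, -0.0321, 0.1173]
eef_rot: [-2.365, -0.314, 0.494]
force: [-0.9, -0.4, -1.0]
gripper_width: 0.0178
```

```bash
python3 st.py; python3 - <<'E'
from h import *
t=snap('top','t8')
a,b=[cv2.imread('pics/%s.png'%n)[150:230,280:380].astype(int) for n in('t7','t8')]
# did the tile move? compare region of tile far part
print(np.abs(a-b)[5:45,15:50].mean(), np.abs(a-b)[5:45,15:50].max())
E
```

```text
{'clock': 32.75, 'qpos': [-0.325, 0.8082, 0.8784, 1.9015, -0.7877, 1.658, -0.3225], 'eef_pos': [0.4454, -0.0321, 0.1173], 'force': [-0.9295, -0.4227, -1.029], 'gripper_width': 0.0178}
z [-0.43   0.583 -0.689] y [ 0.089 -0.732 -0.675]
2.164047619047619 4
```

Request:
send_rows:
  series: [0.01, 0.001, 0, 0, -1, 0.02, 0.0025, 0, 0, -1, 0.03, 0.0035, 0, 0, -1, 0.04, 0.005, 0, 0, -1, 0.05, 0.006, 0, 0, -1, 0.059, 0.007, 0, 0, -1, 0.059, 0.007, 0, 0, -1]

```text
clock: 33.5
eef_pos: [0.5047, -0.0251, 0.1172]
eef_rot: [-2.365, -0.315, 0.495]
force: [0.2, -0.5, 0.3]
gripper_width: 0.018
```

```bash
python3 st.py; python3 - <<'E'
from h import *
t=snap('top','t9')
a,b=[cv2.imread('pics/%s.png'%n)[150:230,280:380].astype(int) for n in('t7','t9')]
print(np.abs(a-b)[5:45,15:50].mean(), np.abs(a-b)[5:45,15:50].max())
E
```

```text
{'clock': 33.5, 'qpos': [-0.3132, 0.8617, 0.8543, 1.7648, -0.8341, 1.719, -0.3964], 'eef_pos': [0.5047, -0.0251, 0.1172], 'force': [0.1543, -0.453, 0.3081], 'gripper_width': 0.018}
z [-0.431  0.583 -0.689] y [ 0.089 -0.732 -0.675]
11.027380952380952 157
```

Request:
send_rows:
  series: [0, 0, 0.006, 0, -1, 0, 0, 0.012, 0, -1, 0, 0, 0.02, 0, -1, 0, 0, 0.025, 0, -1, 0, 0, 0.025, 0, -1]
  newtons: 120

```text
clock: 34.05
eef_pos: [0.5041, -0.0256, 0.1431]
eef_rot: [-2.366, -0.314, 0.493]
force: [-0.1, -0.2, -3.3]
gripper_width: 0.0179
```

```bash
python3 st.py; python3 - <<'E'
from h import *
t=snap('top','t10');s=snap('scene','s10')
a=cv2.resize(t[130:230,270:370],(400,400),interpolation=cv2.INTER_CUBIC);b=cv2.resize(s[167:267,215:315],(400,400),interpolation=cv2.INTER_CUBIC)
cv2.imwrite('pics/t10b.png',np.hstack([a,b])[:,:,::-1])
E
```

```text
{'clock': 34.05, 'qpos': [-0.3233, 0.8257, 0.8722, 1.7573, -0.8145, 1.7481, -0.4196], 'eef_pos': [0.5041, -0.0256, 0.1431], 'force': [-0.0774, -0.1558, -3.2585], 'gripper_width': 0.0179}
z [-0.43   0.583 -0.69 ] y [ 0.089 -0.733 -0.675]
```

View pics/t10b.png

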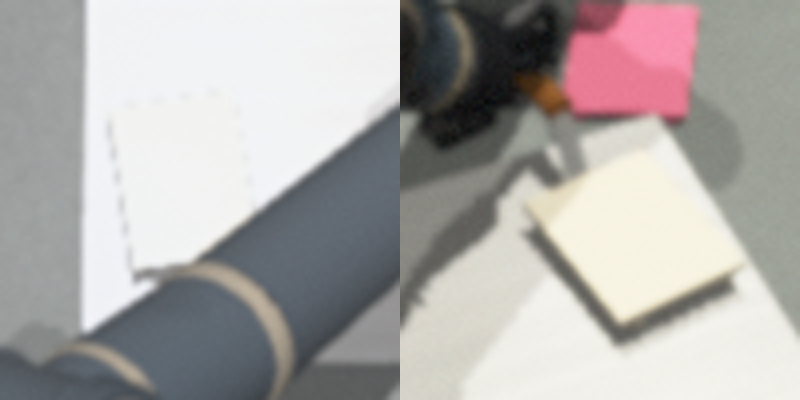

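```bash
cat > t11.py <<'E'
exec(open('t6.py').read().split("for n,t,w")[0])
print(info(q0))
off=np.array([.0992+.0,.0,0]) # placeholder
tipd=.150 # tcp->tip distance along u approx
# present: tip = tcp + o ; front of tile at u=-.08 from tip
az0=.12;u0=np.array([np.cos(az0),np.sin(az0),0])
tip0=np.array([.5665,-.021,.0])+.080*u0; o=tip0-x0; o[2]=0; print('o',o.round(3),'x0',x0.round(3))
for az in(-.6,-.9,-1.1,-1.3):
  w=az-az0; Rw=R.from_rotvec([0,0,w]);u=Rw.apply(u0)
  fr=np.array([.545,.02,0])
  for nm,ins,dx,dz in(('down',.08,0,0),('D38',.038,0,0),('t45',.038,.032,.063),('t75',.038,.075,.084),('t100',.038,.125,.08)):
    t=fr+u*(ins+dx)-Rw.apply(o)+[0,0,.117+dz]
    b=ik(t,w,q0);print(az,nm,t.round(3),np.abs(b.fun[:6]).max().round(4),b.x.round(2))
# path sim of carry
for az in(-.9,-1.1):
  w=az-az0;Rw=R.from_rotvec([0,0,w]);u=Rw.apply(u0);t=np.array([.545,.02,0])+u*.08-Rw.apply(o)+[0,0,.143];d=t-x0
  q=call(q0,[[*(d*i/18),w*i/18] for i in range(1,19)]+[[*d,w]]*2);print(az,'d',d.round(4),w,info(q),'err',(fk(q,P)[0]-t).round(3),q.round(2), (R.from_rotvec([0,0,w])*A0*fk(q,P)[1].inv()).as_rotvec().round(3))
E
python3 t11.py
```

```text
(array([ 0.505, -0.026,  0.142]), 'Xel 0.267 Zel 0.741 Xaz -2.77 zt', array([-0.43,  0.58, -0.69]))
o [0.141 0.015 0.   ] x0 [ 0.505 -0.026  0.142]
-0.6 down [0.495 0.057 0.117] 0.0 [ 0.19  0.5   0.05  2.12 -1.04  1.02 -0.99]
-0.6 D38 [0.461 0.08  0.117] 0.0 [ 0.28  0.46 -0.1   2.2  -1.04  0.92 -1.  ]
-0.6 t45 [0.487 0.062 0.18 ] 0.0 [-0.04  0.39  0.33  2.12 -1.04  1.16 -1.06]
-0.6 t75 [0.522 0.038 0.201] 0.0 [-0.13  0.43  0.5   2.02 -1.04  1.28 -1.07]
-0.6 t100 [0.564 0.01  0.197] 0.0 [-0.09  0.51  0.5   1.91 -1.04  1.34 -1.08]
-0.9 down [0.508 0.07  0.117] 0.0 [ 0.73  0.53 -0.66  2.21 -1.04  0.55 -1.24]
-0.9 D38 [0.482 0.103 0.117] 0.0 [ 0.82  0.56 -0.85  2.27 -1.04  0.42 -1.27]
-0.9 t45 [0.502 0.077 0.18 ] 0.0 [ 0.65  0.36 -0.55  2.19 -1.04  0.71 -1.34]
-0.9 t75 [0.529 0.044 0.201] 0.0 [ 0.44  0.33 -0.24  2.12 -1.04  0.87 -1.34]
-0.9 t100 [0.56  0.005 0.197] 0.0 [ 0.34  0.38 -0.05  2.04 -1.04  0.96 -1.3 ]
-1.1 down [0.519 0.076 0.117] 0.0 [ 0.96  0.64 -1.02  2.27 -1.04  0.22 -1.38]
-1.1 D38 [0.5   0.113 0.117] 0.0094 [ 0.9   0.61 -1.03  2.29 -1.04  0.22 -1.45]
-1.1 t45 [0.514 0.08
[... 334 characters left out ...]
0.5  -0.93  2.25 -1.04  0.22 -1.68]
-1.3 t45 [0.528 0.09  0.18 ] 0.0085 [ 0.98  0.44 -1.09  2.26 -1.04  0.22 -1.7 ]
-1.3 t75 [0.539 0.048 0.201] 0.0 [ 1.05  0.41 -1.06  2.24 -1.04  0.3  -1.65]
-1.3 t100 [0.553 0.    0.197] 0.0 [ 1.01  0.4  -0.89  2.19 -1.04  0.42 -1.58]
-0.9 d [0.0032 0.096  0.0013] -1.02 (array([0.508, 0.07 , 0.143]), 'Xel 0.267 Zel 0.741 Xaz 2.49 zt', array([ 0.27,  0.67, -0.69])) err [ 0. -0.  0.] [ 0.69  0.46 -0.61  2.2  -1.04  0.63 -1.28] [ 0. -0. -0.]
-1.1 d [0.0138 0.1023 0.0013] -1.2200000000000002 (array([0.519, 0.076, 0.143]), 'Xel 0.267 Zel 0.741 Xaz 2.29 zt', array([ 0.4 ,  0.6 , -0.69])) err [ 0. -0.  0.] [ 0.94  0.55 -0.98  2.26 -1.04  0.31 -1.43] [ 0. -0. -0.]
```

Request:
send_rows:
  series: [0, 0.003, 0, -0.03, -1, 0, 0.007, 0, -0.07, -1, 0, 0.012, 0, -0.12, -1, 0.001, 0.017, 0, -0.18, -1, 0.001, 0.023, 0, -0.24, -1, 0.001, 0.029, 0, -0.3, -1, 0.001, 0.035, 0, -0.36, -1, 0.001, 0.041, 0, -0.42, -1, 0.002, 0.047, 0, -0.48, -1, 0.002, 0.053, 0, -0.54, -1, 0.002, 0.059, 0, -0.6, -1, 0.002, 0.065, 0, -0.66, -1, 0.002, 0.071, 0, -0.72, -1, 0.003, 0.077, 0, -0.78, -1, 0.003, 0.082, 0, -0.84, -1, 0.003, 0.087, 0, -0.9, -1, 0.003, 0.091, 0, -0.95, -1, 0.003, 0.094, 0, -0.99, -1, 0.003, 0.096, 0, -1.02, -1, 0.003, 0.096, 0, -1.02, -1]

```text
clock: 36.15
eef_pos: [0.505, 0.0704, 0.1419]
eef_rot: [-2.164, 0.865, -0.002]
force: [-0.1, 0.7, -4.2]
gripper_width: 0.0175
```

```bash
python3 st2.py
```

```text
t 36.15 tcp [0.505  0.0704 0.1419] q [ 0.7   0.46 -0.61  2.2  -1.04  0.62 -1.27] Xel 0.271 Zel 0.739 Xaz 2.492 F [-0.1  0.7 -4.2]
zt [ 0.27   0.673 -0.689] blade centre [0.385 0.105 0.14 ] edge rear/front low [[0.425, 0.099, 0.11], [0.36, 0.148, 0.133]] handle rear low z 0.12423266651561653
```

Request:
send_rows:
  series: [0, 0, -0.008, 0, -1, 0, 0, -0.016, 0, -1, 0, 0, -0.022, 0, -1, 0, 0, -0.0247, 0, -1, 0, 0, -0.0247, 0, -1, -0.004, 0.005, -0.0247, 0, -1, -0.01, 0.013, -0.0247, 0, -1, -0.016, 0.021, -0.0247, 0, -1, -0.022, 0.028, -0.0247, 0, -1, -0.026, 0.033, -0.0247, 0, -1, -0.026, 0.033, -0.0247, 0, -1]

```text
clock: 37.25
eef_pos: [0.4781, 0.1044, 0.1175]
eef_rot: [-2.164, 0.863, -0.0]
force: [-1.9, 0.7, -0.4]
gripper_width: 0.0172
```

```bash
python3 st2.py; python3 - <<'E'
from h import *
t=snap('top','t11');s=snap('scene','s11')
a=cv2.resize(t[120:230,270:380],(400,400),interpolation=cv2.INTER_CUBIC);b=cv2.resize(s[170:280,190:300],(400,400),interpolation=cv2.INTER_CUBIC)
cv2.imwrite('pics/t11b.png',np.hstack([a,b])[:,:,::-1])
E
```

```text
t 37.25 tcp [0.4781 0.1044 0.1175] q [ 0.83  0.56 -0.86  2.28 -1.04  0.42 -1.27] Xel 0.272 Zel 0.740 Xaz 2.495 F [-1.9  0.7 -0.4]
zt [ 0.269  0.674 -0.688] blade centre [0.358 0.139 0.116] edge rear/front low [[0.398, 0.132, 0.086], [0.333, 0.182, 0.109]] handle rear low z 0.0998383798141479
```

View pics/t11b.png

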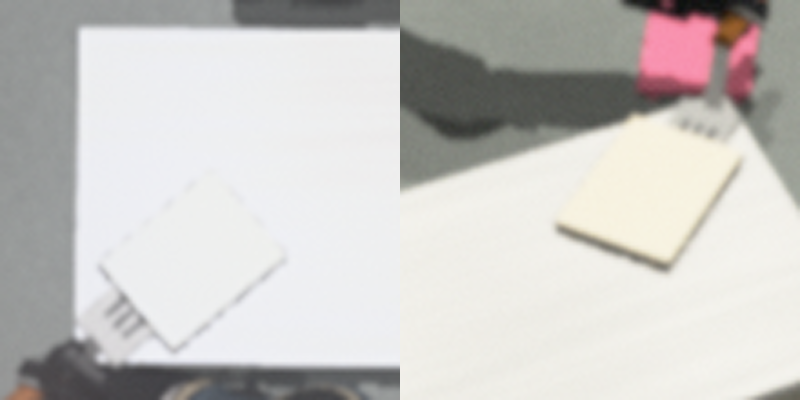

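```bash
python3 - <<'E'
from h import *
g=lambda c,z: at('top',270+c[0]/3.636,120+c[1]/3.636,z)
T=np.array([g(c,.079) for c in [(100,263),(175,350),(285,258),(205,172)]]);print(T.round(3))
d=(T[2]+T[3]-T[0]-T[1])/2;print('c',T.mean(0).round(4),'az',np.arctan2(d[1],d[0]),np.linalg.norm(d),'front',((T[0]+T[1])/2).round(4))
s=ctrl.read_state()['eef_pos'];f=(T[0]+T[1])/2;u=d/np.linalg.norm(d);print('tcp->front along u',(f-s)@u,'lat',(f-s)@np.array([-u[1],u[0],0]))
E
```

```text
[[ 0.582  0.046  0.079]
 [ 0.505 -0.016  0.079]
 [ 0.583 -0.114  0.079]
 [ 0.66  -0.047  0.079]]
c [ 0.5826 -0.0328  0.079 ] az -0.8837091401909062 0.12296202241189547 front [0.5436 0.0147 0.079 ]
tcp->front along u 0.10979396604915875 lat -0.006426266662333169
```

Request:
send_rows:
  series: [0, 0, 0.008, 0, -1, 0.002, -0.002, 0.017, 0, -1, 0.003, -0.004, 0.026, 0, -1, 0.006, -0.007, 0.037, 0, -1, 0.01, -0.012, 0.047, 0, -1, 0.015, -0.018, 0.057, 0, -1, 0.02, -0.025, 0.065, 0, -1, 0.026, -0.032, 0.072, 0, -1, 0.033, -0.04, 0.078, 0, -1, 0.038, -0.046, 0.081, 0, -1, 0.038, -0.046, 0.081, 0, -1]

```text
clock: 38.45
eef_pos: [0.5186, 0.0562, 0.199]
eef_rot: [-2.163, 0.865, -0.005]
force: [-0.5, 0.0, -0.9]
gripper_width: 0.0174
```

```bash
python3 st2.py; python3 - <<'E'
from h import *
t=snap('top','t12');s=snap('scene','s12')
a=cv2.resize(t[120:230,270:380],(400,400),interpolation=cv2.INTER_CUBIC);b=cv2.resize(s[150:260,190:300],(400,400),interpolation=cv2.INTER_CUBIC)
cv2.imwrite('pics/t12b.png',np.hstack([a,b])[:,:,::-1])
# text render of tile in scene: saturation mask of cream colour
h=cv2.cvtColor(s,cv2.COLOR_RGB2HSV);m=((h[:,:,1]>18)&(h[:,:,1]<60)&(h[:,:,0]>15)&(h[:,:,0]<40)&(h[:,:,2]>150)).astype(np.uint8)
n,l,st,c=cv2.connectedComponentsWithStats(m);
for i in range(1,n):
    if st[i,4]>100: print(st[i],c[i].round(0))
E
```

```text
t 38.45 tcp [0.5186 0.0562 0.199 ] q [ 0.84  0.4  -0.75  2.13 -0.87  0.7  -1.49] Xel 0.269 Zel 0.741 Xaz 2.491 F [-0.5  0.  -0.9]
zt [ 0.273  0.672 -0.688] blade centre [0.399 0.091 0.197] edge rear/front low [[0.439, 0.085, 0.167], [0.373, 0.134, 0.19]] handle rear low z 0.18148785655620703
[514   0  46  24 460] [541.   8.]
[391 124  37  25 479] [408. 134.]
[ 230  191   41   57 1682] [250. 219.]
[ 457  204   67   60 1942] [492. 233.]
[348 206  22  16 114] [359. 213.]
[ 140  251   50   49 1540] [164. 275.]
```

```bash
cat > fit.py <<'E'
from h import *
from scipy.optimize import minimize
s=cv2.imread('pics/s12.png')[:,:,::-1]
def mask(s):
    h=cv2.cvtColor(np.ascontiguousarray(s),cv2.COLOR_RGB2HSV);return ((h[:,:,1]>18)&(h[:,:,1]<60)&(h[:,:,0]>15)&(h[:,:,0]<40)&(h[:,:,2]>150)).astype(np.uint8)
m=mask(s);m[:, :215]=0;m[:,300:]=0;m[:185]=0;m[260:]=0
cm=ctrl.camera_model('scene');W=np.array(cm['camera_from_world'])
def proj(p):
    p=(W@np.c_[p,np.ones(len(p))].T)[:3];return np.c_[cm['cx']+cm['fx']*p[0]/-p[2],cm['cy']-cm['fy']*p[1]/-p[2]]
def hull(th,O,az):
    u=np.array([np.cos(az),np.sin(az),0]);v=np.array([-u[1],u[0],0]);z=np.array([0,0,1.])
    P=[]
    for a in(-.13,0):
        for b in(0,.015):
            for l in(-.05,.05):
                P.append(O+u*(a*np.cos(th)+b*np.sin(th))+z*(-a*np.sin(th)+b*np.cos(th)+.065)+v*l)
    return cv2.convexHull(proj(np.array(P)).astype(np.float32))
best=[]
for th in np.radians(np.arange(0,96,5)):
    for k in np.arange(-.02,.061,.01):
        for az in(-.95,-.884,-.82):
            u=np.array([np.cos(az),np.sin(az),0]);O=np.array([.583,-.033,0])+u*(.065+k)
            f=np.zeros(m.shape,np.uint8);cv2.fillConvexPoly(f,np.round(hull(th,O,az)).astype(np.int32),1)
            best.append(((m&f).sum()/(m|f).sum(),round(np.degrees(th)),round(k,3),az))
best.sort(reverse=True);print(best[:8],m.sum())
E
python3 fit.py
```

```text
[(np.float64(0.9106741573033708), 65, np.float64(0.0), -0.884), (np.float64(0.9091422121896162), 70, np.float64(0.0), -0.884), (np.float64(0.9061976549413735), 70, np.float64(0.0), -0.82), (np.float64(0.9021323127392018), 60, np.float64(0.01), -0.82), (np.float64(0.900600764609503), 55, np.float64(0.01), -0.884), (np.float64(0.9000552181115405), 65, np.float64(0.0), -0.82), (np.float64(0.893652561247216), 65, np.float64(0.0), -0.95), (np.float64(0.8933189655172413), 55, np.float64(0.01), -0.82)] 1688
```

Request:
send_rows:
  series: [0.003, -0.004, 0.003, 0, -1, 0.006, -0.009, 0.004, 0, -1, 0.01, -0.013, 0.005, 0, -1, 0.013, -0.017, 0.005, 0, -1, 0.016, -0.021, 0.006, 0, -1, 0.019, -0.025, 0.006, 0, -1, 0.023, -0.029, 0.006, 0, -1, 0.026, -0.033, 0.006, 0, -1, 0.03, -0.037, 0.006, 0, -1, 0.033, -0.041, 0.006, 0, -1, 0.036, -0.045, 0.006, 0, -1, 0.039, -0.049, 0.006, 0, -1, 0.042, -0.053, 0.006, 0, -1, 0.042, -0.053, 0.006, 0, -1, 0.042, -0.053, 0.006, 0, -1, 0.042, -0.053, 0.006, 0, -1]

```text
clock: 40.15
eef_pos: [0.5585, 0.0051, 0.2043]
eef_rot: [-2.164, 0.863, -0.0]
force: [0.1, 0.7, -1.0]
gripper_width: 0.0175
```

```bash
python3 st.py; python3 - <<'E'
from h import *
t=snap('top','t13');s=snap('scene','s13')
a=cv2.resize(t[90:230,270:450],(400,311),interpolation=cv2.INTER_CUBIC);b=cv2.resize(s[130:320,110:340],(400,330),interpolation=cv2.INTER_CUBIC)[:311]
cv2.imwrite('pics/t13b.png',np.hstack([a,b])[:,:,::-1])
from fit import mask
m=mask(s);n,l,st,c=cv2.connectedComponentsWithStats(m)
for i in range(1,n):
    if st[i,4]>100: print(st[i],c[i].round(0))
E
```

```text
{'clock': 40.15, 'qpos': [0.8391, 0.462, -0.6775, 2.0023, -0.7676, 0.794, -1.5375], 'eef_pos': [0.5585, 0.0051, 0.2043], 'force': [0.0543, 0.6742, -0.9959], 'gripper_width': 0.0175}
z [ 0.269  0.674 -0.688] y [-0.581 -0.456 -0.674]
[(np.float64(0.9106741573033708), 65, np.float64(0.0), -0.884), (np.float64(0.9091422121896162), 70, np.float64(0.0), -0.884), (np.float64(0.9061976549413735), 70, np.float64(0.0), -0.82), (np.float64(0.9021323127392018), 60, np.float64(0.01), -0.82), (np.float64(0.900600764609503), 55, np.float64(0.01), -0.884), (np.float64(0.9000552181115405), 65, np.float64(0.0), -0.82), (np.float64(0.893652561247216), 65, np.float64(0.0), -0.95), (np.float64(0.8933189655172413), 55, np.float64(0.01), -0.82)] 1688
[514   0  46  24 457] [541.   8.]
[391 124  37  26 475] [408. 134.]
[ 457  204   67   60 1942] [492. 233.]
[ 204  238   56   49 1526] [232. 263.]
[ 140  251   50   49 1537] [164. 275.]
```

Request:
send_rows:
  series: [-0.02, 0.025, 0, 0, -1, -0.05, 0.062, 0, 0, -1, -0.08, 0.099, 0, 0.05, -1, -0.09, 0.12, 0, 0.18, -1, -0.1, 0.14, 0, 0.31, -1, -0.108, 0.16, 0, 0.44, -1, -0.115, 0.18, 0, 0.57, -1, -0.12, 0.195, 0, 0.7, -1, -0.125, 0.205, 0, 0.83, -1, -0.129, 0.213, 0, 0.96, -1, -0.129, 0.213, -0.03, 1.09, -1, -0.129, 0.213, -0.07, 1.176, -1, -0.129, 0.213, -0.11, 1.176, -1, -0.129, 0.213, -0.14, 1.176, -1, -0.129, 0.213, -0.149, 1.176, -1, -0.129, 0.213, -0.1525, 1.176, -1, -0.129, 0.213, -0.1535, 1.176, -1]

```text
clock: 41.95
eef_pos: [0.4299, 0.2186, 0.052]
eef_rot: [-2.352, -0.499, 0.572]
force: [-0.4, 0.6, 1.2]
gripper_width: 0.0173
```

```bash
python3 st2.py; python3 - <<'E'
from h import *
t=snap('top','t14');s=snap('scene','s14')
a=cv2.resize(t[80:290,160:460],(440,308),interpolation=cv2.INTER_CUBIC);b=cv2.resize(s[130:320,110:340],(360,297),interpolation=cv2.INTER_CUBIC)
b=np.vstack([b,np.zeros((11,360,3),np.uint8)])
cv2.imwrite('pics/t14b.png',np.hstack([a,b])[:,:,::-1])
E
```

```text
t 41.95 tcp [0.4299 0.2186 0.052 ] q [ 0.34  0.84 -0.74  1.9  -0.21  0.99 -1.32] Xel 0.271 Zel 0.741 Xaz -2.612 F [-0.4  0.6  1.2]
zt [-0.518  0.508 -0.688] blade centre [0.352 0.121 0.05 ] edge rear/front low [[0.373, 0.155, 0.02], [0.302, 0.114, 0.043]] handle rear low z 0.034421488758310206
```

Request:
send_rows:
  series: [0, 0, -0.001, 0, 0, 0, 0, -0.001, 0, 0, 0, 0, -0.001, 0, 0, 0.012, -0.012, 0.016, 0, 0, 0.025, -0.025, 0.034, 0, 0, 0.037, -0.036, 0.049, 0, 0, 0.05, -0.049, 0.067, 0, 0, 0.05, -0.06, 0.11, 0, 0, 0.05, -0.08, 0.155, 0, 0, 0.02, -0.12, 0.19, 0, 0, -0.01, -0.16, 0.22, 0, 0, -0.01, -0.2, 0.24, 0, 0, -0.01, -0.24, 0.24, 0, 0, -0.01, -0.28, 0.24, 0, 0, -0.01, -0.3, 0.24, 0, 0, -0.01, -0.3, 0.24, 0, 0]

```text
clock: 43.65
eef_pos: [0.4206, -0.0841, 0.2916]
eef_rot: [-2.354, -0.492, 0.568]
force: [-0.1, -0.3, -0.2]
gripper_width: 0.0427
```

```bash
python3 st2.py; python3 - <<'E'
from h import *
t=snap('top','t15');s=snap('scene','s15')
a=cv2.resize(t[80:290,160:460],(440,308),interpolation=cv2.INTER_CUBIC);b=cv2.resize(s[130:320,110:340],(360,297),interpolation=cv2.INTER_CUBIC)
c=cv2.resize(s[100:260,260:460],(360,288),interpolation=cv2.INTER_CUBIC)
o=np.zeros((600,800,3),np.uint8);o[:308,:440]=a;o[:297,440:]=b;o[310:598,440:]=c
cv2.imwrite('pics/t15b.png',o[:,:,::-1])
E
```

```text
t 43.65 tcp [ 0.4206 -0.0841  0.2916] q [ 0.85  0.52 -0.74  1.69 -0.16  1.7  -1.06] Xel 0.270 Zel 0.739 Xaz -2.619 F [-0.1 -0.3 -0.2]
zt [-0.514  0.51  -0.689] blade centre [ 0.342 -0.181  0.29 ] edge rear/front low [[0.364, -0.147, 0.26], [0.293, -0.188, 0.283]] handle rear low z 0.27405729814689117
```

View pics/t15b.png

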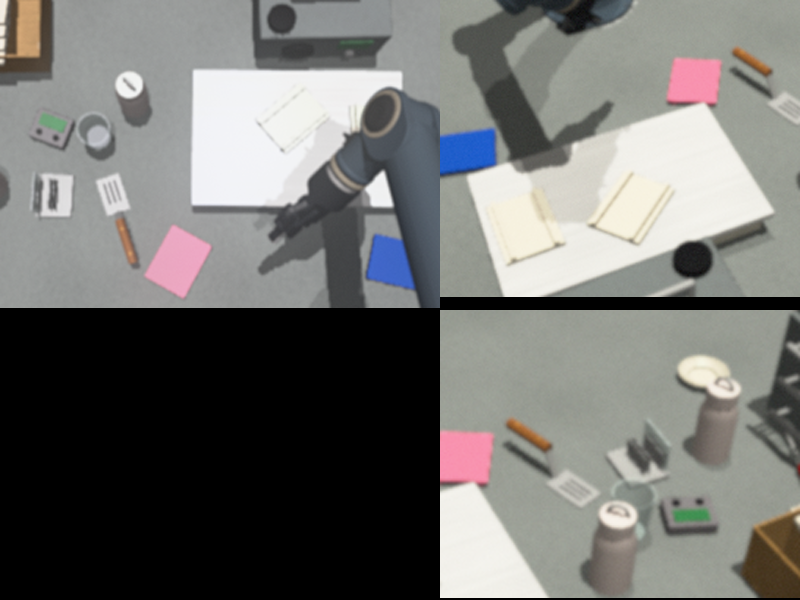

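```bash
python3 -c "
from plant import ctrl
print(ctrl.close_job())"
```

```text
the job is handed in; nothing more can be done
None
```

The tile now lies flat on the hot plate with its ribs up, the turner lies flat on the bench, and I handed the job in at about 44 s of the 72 s allowed.

**How it was done**
- **Turner:** I took it from the rack and laid it flat on the bench. Rows can't tilt the tool, so I leaned the gripper by pulling against its joint limits, high above the bench.
- **Grip:** My first grip across the handle could not reach the tile. I laid the turner flat again and took it from the other side.
- **Flip:** With the blade in the tunnel I lifted the tile, turned it, and set it down where there was room. I then drew the blade half out and tipped the tile over its far edge with the blade tip. The last part was a fall from standing on its 100 mm end (about 130 mm tall), not a guided set-down.

**Last checks**
- **Tile:** The last pictures show it flat, ribs up, clear of the plate's rim and of the second tile. The gripper held only the handle and did not come near the tile.
- **Other things:** The second tile's outline is the same as before the flip. The bottles, beaker, glass plate and timer look undisturbed; I judged those by eye only.
- **Robot:** It stands clear of everything, and readings between moves stayed under 20 N.
- **Mismatch:** While the tool was being leaned, the arm twice took a different path from my simulation, so I replanned from the measured pose. No final check failed.

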